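# Present the next ink jar to the scanner

### The arm

A 7-joint arm with a two-finger parallel gripper is mounted at the origin on the work surface. World frame = base frame: x ahead of the robot, y to its left, z up, the work surface at z = 0. Lengths are in m, angles in degrees, forces in N, time in s.
With the tool pointing down it reaches from about 0.35 to 0.9 m from the base axis. Payload 7.2 kg.
Tool frame: the origin (TCP) lies at the very end of the fingers, on their centre line; the grasp point (between the pads) lies 19 mm behind it; z points along the fingers, y is the direction in which the jaws open and shut (so a half turn about z gives the same grasp; the last joint's range is limited). The gripper opens to 85 mm and grips with 20 to 120 N. Pads are 22 mm wide; open, the fingers measure 114 mm over their backs; the gripper's body (76 mm by 85 mm) begins 54 mm behind the grasp point. The pads swing forward as they close: fully open they stand 13 mm farther back than shut.
Start: joints at [-73.293, 23.554, -0.728, 91.456, 0.321, 64.991, -4.71], TCP at [0.22, 0.585, 0.231] pointing down, gripper open.
Joint ranges: [-169.25, 169.25], [-16.82, 113.86], [-84.01, 82.57], [7.8, 145.47], [-59.2, 239.2], [7.22, 106.19], [-163.78, 163.78]. Speed limits (degrees/s): [136.94, 136.94, 172.46, 172.46, 180, 180, 180].

### API

Orientations are given as a 3x3 rotation matrix whose columns are the frame's x, y, z axes.
In Python, from bench import ctrl gives the robot as it stands.
- The arm moves only by the tool move_arm, never from a script. Its argument "motion" is a list of rows, each a list of 7 numbers: the shift along the tool's x, y, z in m, then the turn, a rotation vector about the tool's x, y, z in degrees, then the closure, from 0 (fully open) to 1 (shut). A call has 1 to 12 rows; each row shifts and turns the pose as measured when the row begins, along the tool's axes as they then stand; what a row does not reach is not made up. A row lasts 1/8 s, in which the tool goes at most 62.5 mm and 10.7 degrees, less where a joint would pass 70% of its speed; a pose out of reach is approached as far as the arm can. A call with a gripper value outside its range is refused whole. The fingers move at their own pace and stop on an object; "squeeze" is the grip in N (left out, the last holds). Time passes only in rows, so rows that do not move let the fingers close. It gives the time, the measured TCP pose, the force and the opening at its end, in the units of the state.
- ctrl.read_state(): the state, without advancing time (a new reading comes with each control period).
- ctrl.capture(name): name is "scene" or "top" or "wrist"; returns a dict with "img" (480x640x3 uint8, red, green, blue), "fx", "fy", "cx", "cy" (pixels), "R" (3x3) and "t" (3): a world point X has camera coordinates R X + t. Camera axes: x right, y down, z forward; pixel columns grow to the right and rows downward; lengths in m; the calibration is good to about 2 mm. A picture is of the moment at which its call begins. There is no depth.
- ctrl.job_done(): hands the job in, once; it reports no verdict.
The state is a dict: "time_s": time; "joints": joint angles; "qvel": joint speeds; "joint_torque": joint torques, N m; "eef_pos": TCP position; "orientation": TCP orientation; "contact_force": force on the tool from outside, world axes, zero at the start; "torque": the same for the moment, N m; "opening": opening from 0.0 (shut) to 1.0 (fully open).
Only numpy, scipy, OpenCV 4.12 (cv2) and the standard library are available. Lean on these libraries where they do the work, as an engineer would, in place of code of your own. Each camera call takes 0.05 s, during which the arm holds its last target.

### The job

Take the finished jar with the white lid out of the scanner's circle and stand it on the round cork mat. Then stand the ink jar whose lid has the colour of the tile in the yellow frame upright inside the circle, under the lamp bar, turned so that the middle of its code patch faces the scanner's dark window squarely. Keep the jars upright, and leave the other ink jars, the spray can, the bottle and the tape where they are.

Things in the scene. Friction and masses are not known exactly. Their poses are not given: they have to be found in the camera images.
- jar_red: closed ink jar: grey cylinder 52 mm across, 95 mm tall, 250 g, red lid (top 21 mm, same diameter). Origin: centre of its underside, z up. White code patch with black bars (30 mm wide, 50 mm tall) on its +x side; a black stripe on the lid runs from its centre to the rim above the patch. One of three inks standing in the tray at any yaw.
- jar_blue: closed ink jar: grey cylinder 52 mm across, 95 mm tall, 250 g, blue lid (top 21 mm, same diameter). Origin: centre of its underside, z up. White code patch with black bars (30 mm wide, 50 mm tall) on its +x side; a black stripe on the lid runs from its centre to the rim above the patch. One of three inks standing in the tray at any yaw.
- jar_green: closed ink jar: grey cylinder 52 mm across, 95 mm tall, 250 g, green lid (top 21 mm, same diameter). Origin: centre of its underside, z up. White code patch with black bars (30 mm wide, 50 mm tall) on its +x side; a black stripe on the lid runs from its centre to the rim above the patch. One of three inks standing in the tray at any yaw.
- jar_white: closed ink jar: grey cylinder 52 mm across, 95 mm tall, 250 g, white lid (top 21 mm, same diameter). Origin: centre of its underside, z up. White code patch with black bars (30 mm wide, 50 mm tall) on its +x side; a black stripe on the lid runs from its centre to the rim above the patch. The jar just finished; it stands in the scanner's circle at the start.
- scan_spot (a point): centre of the scanner's circle (black disc 76 mm across, thin yellow edge), on top of the station's plate, 8 mm above the table. Axes: +y to the scanner, -x roughly towards the robot (turned up to 15 degrees)
- station: scan station, fixed; origin under the circle's centre, at table height, axes as scan_spot. In mm: grey plate x -60..60, y -60..155, z 0..8; white scanner block x -25..25, y 105..150, to z 93; on it a steel post 16 thick at x 0, y 127, to z 168; aluminium lamp bar from the post over the circle, free at its other end: x -12..12, y -6..140, z 168..190
- scan_window (a point): centre of the scanner's dark window with a red line, on the face of the white block that looks to the circle, 55 mm above the table; axes as for scan_spot (the window looks to -y)
- mat: round cork return mat, 120 mm across, 4 mm thick, lying on the table; origin at the centre of its underside
- tray: fixed grey plastic ink tray, 150 (x) by 230 (y) mm, 14 mm high, walls 4 mm, floor 4 mm thick; origin at the centre of its underside
- job_slot (a point): centre of the square yellow frame (48 mm inside, 60 outside, rising 5 mm) on the plywood job board, on the board's top 8 mm above the table; the framed tile shows the ink wanted now. The two other tiles lie along the board 60 and 120 mm away
- tile_red: red round tile, 38 mm across, 5 mm thick, fixed on the job board; origin at the centre of its underside
- tile_blue: blue round tile, 38 mm across, 5 mm thick, fixed on the job board; origin at the centre of its underside
- tile_green: green round tile, 38 mm across, 5 mm thick, fixed on the job board; origin at the centre of its underside
- spray: blue spray can, 48 mm diameter, 170 mm tall, standing loose; origin at the centre of its underside
- cleaner: orange bottle, 60 mm diameter, 150 mm tall, standing loose; origin at the centre of its underside
- tape: yellow roll of tape lying flat, 80 mm outside, 54 mm inside, 30 mm high, loose; origin at the centre of its underside
Mind the look-alikes: they are no part of the job. Leave any blue or purple look-alike of the station alone.

How it is judged:
By the outcome, as a careful person would: the job done as asked, in the order asked, and still so for the second after the job is handed in, with the robot touching nothing.
It also fails if it takes over 67 s, if anything falls off the work surface, if the arm or the gripper's body presses on something with over 40 N, if the wrist force passes 120 N, or if a joint passes its speed limit or range.

## Working session

There is one attempt and no reset: what is moved stays moved. The work goes in short steps, Python scripts to look and compute and a tool call to move; the robot and the scene stay as the last step left them, time stands still between calls to the robot, and variables do not carry over. Pictures are saved under pics/ and viewed, and the job is handed in when it is done.

Besides the shell and the picture viewer there is one more tool, called after "Emit:" by a JSON object that holds its "op" and its "data". move_arm: Moves the arm, as the interface text tells. Its arguments: {"type":"object","properties":{"motion":{"type":"array"},"squeeze":{"type":"number"}},"required":["motion"]}

```bash
mkdir -p pics; ls
python3 - <<'E'
from bench import ctrl
import cv2,pickle
s=ctrl.read_state();print(s)
d={}
for n in("scene","top","wrist"):
    c=ctrl.capture(n);d[n]=c;cv2.imwrite(f"pics/{n}0.png",c["img"][:,:,::-1])
    print(n,c["fx"],c["cx"],c["cy"],c["R"],c["t"])
pickle.dump(d,open("c0.pkl","wb"))
E
```

```text
pics
{'time_s': 0.0, 'joints': array([-73.29080782,  23.59962834,  -0.72955448,  91.5056394 ,
         0.32100479,  64.99001327,  -4.70953616]), 'qvel': array([-0.08140471,  0.04970265, -0.02213017, -0.06527425, -0.0644818 ,
       -0.08111897, -0.0299909 ]), 'joint_torque': array([-8.28034790e-04, -6.00628066e+01,  6.81934878e-01, -2.99429065e+01,
        1.38004360e-02,  1.03572602e-02,  4.37366555e-05]), 'eef_pos': array([0.21992195, 0.58448546, 0.23044582]), 'orientation': array([[-9.35973590e-01,  3.52069905e-01, -4.69079783e-04],
       [ 3.52070201e-01,  9.35972300e-01, -1.55824543e-03],
       [-1.09565637e-04, -1.62362558e-03, -9.99998676e-01]]), 'contact_force': array([-0.21536877, -0.0603828 ,  0.59207447]), 'torque': array([-0.0600996 , -0.01994521, -0.00783349]), 'opening': 1.0032513346865544}
scene 456.70418046519893 314.54999069298617 234.7438786384576 [[ 0.86718449  0.49784133 -0.01204443]
 [ 0.3652928  -0.65236552 -0.66406355]
 [-0.33845565  0.57146587 -0.74757912]] [-0.50489048 -0.08293965  1.18584468]
top 597.7822036923061 313.30010792156236 246.51959169947648 [[-0.0149894  -0.99985925 -0.0075361 ]
 [-0.9905403   0.01587702 -0.13630056]
 [ 0.13640103  0.00542174 -0.99063887]] [0.11840275 0.53021658 1.45925534]
wrist 341.9256152948031 315.02213001288703 239.87872132441532 [[ 3.53508216e-01  9.35431336e-01 -3.95930489e-04]
 [ 9.00054532e-01 -3.40023631e-01  2.72554159e-01]
 [ 2.54821076e-01 -9.67064936e-02 -9.62140361e-01]] [-0.62386488 -0.03517857  0.37885811]
```

View pics/scene0.png

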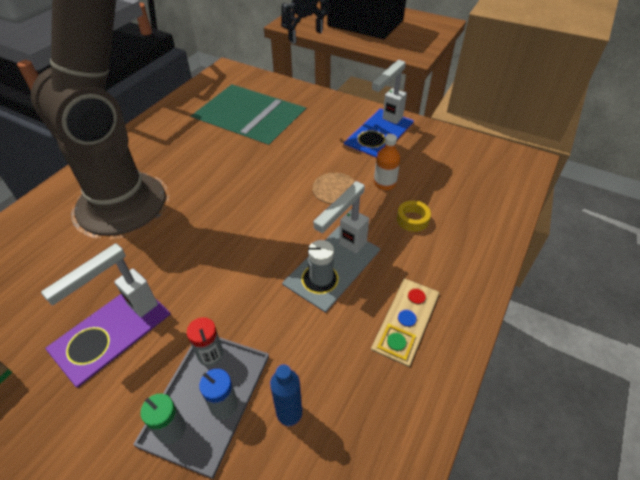

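View pics/top0.png

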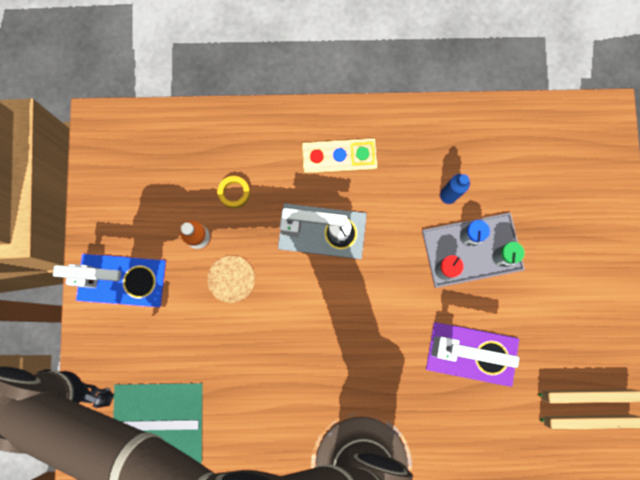

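View pics/wrist0.png

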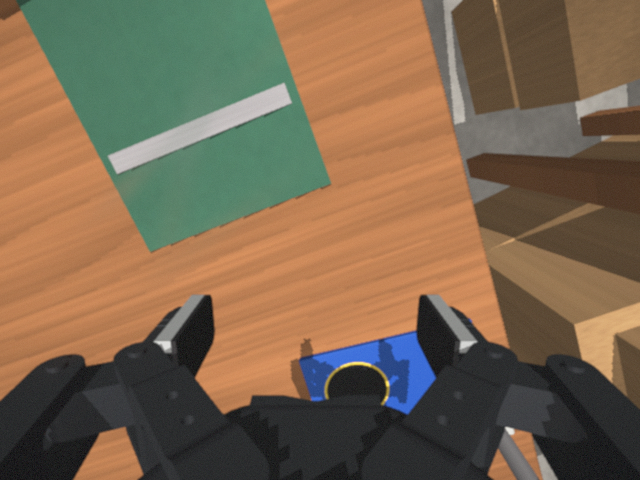

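The framed tile at scene (397,342) is green, so `jar_green` is wanted. Next I measure positions: the grey station (top view, about 322,230), the mat (231,279), the tray jars, and the tiles.

```bash
cat > h.py <<'E'
import numpy as np,cv2,pickle
def ray(c,u,v,z):
    R=np.array(c["R"]);t=np.array(c["t"]);C=-R.T@t
    d=R.T@np.array([(u-c["cx"])/c["fx"],(v-c["cy"])/c["fy"],1.])
    return C+d*(z-C[2])/d[2]
def proj(c,X):
    p=np.array(c["R"])@np.array(X)+np.array(c["t"]);return c["cx"]+c["fx"]*p[0]/p[2],c["cy"]+c["fy"]*p[1]/p[2]
def crop(c,x0,x1,y0,y1,k,name):
    im=cv2.resize(c["img"][y0:y1,x0:x1,::-1],None,fx=k,fy=k,interpolation=cv2.INTER_CUBIC);cv2.imwrite(name,im)
E
python3 - <<'E'
from h import *
d=pickle.load(open("c0.pkl","rb"))
crop(d["top"],270,380,130,270,4,"pics/t_st.png")
crop(d["top"],415,530,165,295,4,"pics/t_tray.png")
crop(d["scene"],270,400,170,320,4,"pics/s_st.png")
crop(d["scene"],130,310,310,475,3.6,"pics/s_tray.png")
for n,h0,h1,z in(("top",(50,80),None,.099),("scene",None,None,.099)):
    c=d[n];hsv=cv2.cvtColor(c["img"],cv2.COLOR_RGB2HSV)
    for nm,lo,hi in(("green",(50,120,60),(85,255,255)),("blue",(100,150,80),(125,255,255)),("red",(0,200,120),(4,255,255)),("yellow",(22,150,120),(34,255,255))):
        m=cv2.inRange(hsv,lo,hi);k,l,s,ce=cv2.connectedComponentsWithStats(m)
        for i in range(1,k):
            if s[i,4]>40:print(n,nm,s[i],ce[i].round(1),ray(c,*ce[i],z).round(3),ray(c,*ce[i],.008).round(3))
E
```

```text
top green [357 147  12  13 123] [362.3 153.2] [ 0.752 -0.014  0.099] [ 0.779 -0.021  0.008]
top green [501 242  23  21 367] [512.2 252.1] [ 0.502 -0.365  0.099] [ 0.513 -0.395  0.008]
top green [ 114  385   87   77 2802] [165.5 411.5] [0.144 0.458 0.099] [0.132 0.48  0.008]
top blue [334 149  12  12 118] [339.3 154.5] [0.75  0.043 0.099] [0.777 0.039 0.008]
top blue [441 175  28  28 472] [455.2 188.2] [ 0.661 -0.236  0.099] [ 0.682 -0.258  0.008]
top blue [467 220  22  22 365] [477.7 230.4] [ 0.556 -0.285  0.099] [ 0.571 -0.31   0.008]
top blue [  77  255   88   52 2223] [120.7 280.6] [0.449 0.57  0.099] [0.456 0.6   0.008]
top red [311 151  11  11 105] [316.2 156. ] [0.747 0.099 0.099] [0.774 0.099 0.008]
top red [442 259  10  17  42] [444.2 268. ] [ 0.467 -0.201  0.099] [ 0.476 -0.221  0.008]
top yellow [351 142  23  23 116] [362.5 153. ] [ 0.753 -0.014  0.099] [ 0.78  -0.021  0.008]
top yellow [217 176  32  31 453] [232.7 190.3] [0.664 0.304 0.099] [0.686 0.317 0.008]
top yellow [326 224  30  25  60] [344.1 239. ] [0.541 0.036 0.099] [0.554 0.031 0.008]
scene green [215  92  25  3
[... 628 characters left out ...]
 46 875] [378.2 130.5] [0.504 0.479 0.099] [0.458 0.6   0.008]
scene blue [399 311  17  15 196] [406.8 317.8] [ 0.789 -0.019  0.099] [0.778 0.039 0.008]
scene blue [271 366  26  32 492] [282.6 382.5] [ 0.657 -0.234  0.099] [ 0.631 -0.204  0.008]
scene blue [200 369  31  33 765] [215.6 385.3] [ 0.564 -0.293  0.099] [ 0.525 -0.27   0.008]
scene red [409 290  16  13 162] [416.3 296. ] [0.786 0.034 0.099] [0.776 0.099 0.008]
scene red [207 327   8  13  46] [211.  332.5] [ 0.495 -0.219  0.099] [ 0.449 -0.187  0.008]
scene yellow [401 201  30  24 257] [419.1 213.7] [0.711 0.242 0.099] [0.691 0.332 0.008]
scene yellow [377 324  39  36 344] [396.4 341.9] [ 0.791 -0.073  0.099] [ 0.782 -0.022  0.008]
```

View pics/t_st.png

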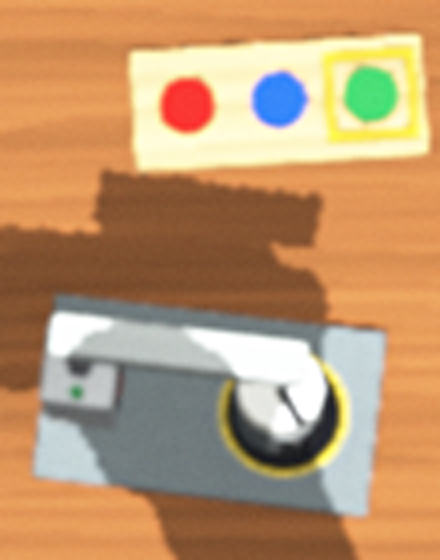

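View pics/t_tray.png

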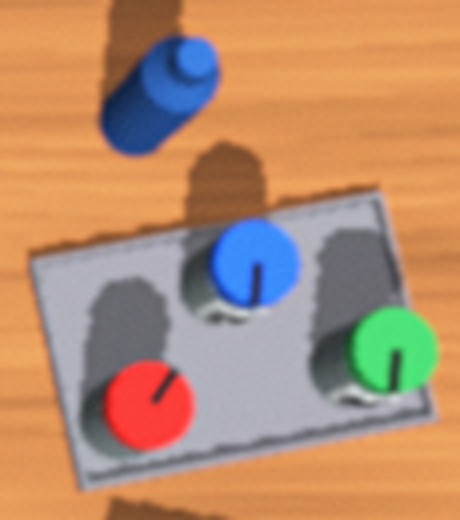

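View pics/s_st.png

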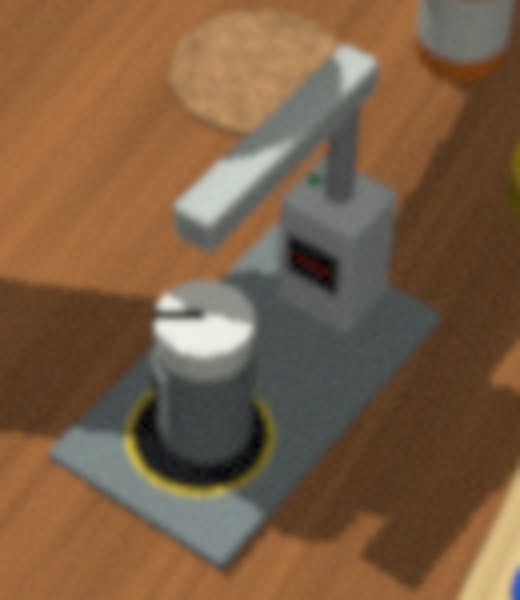

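View pics/s_tray.png

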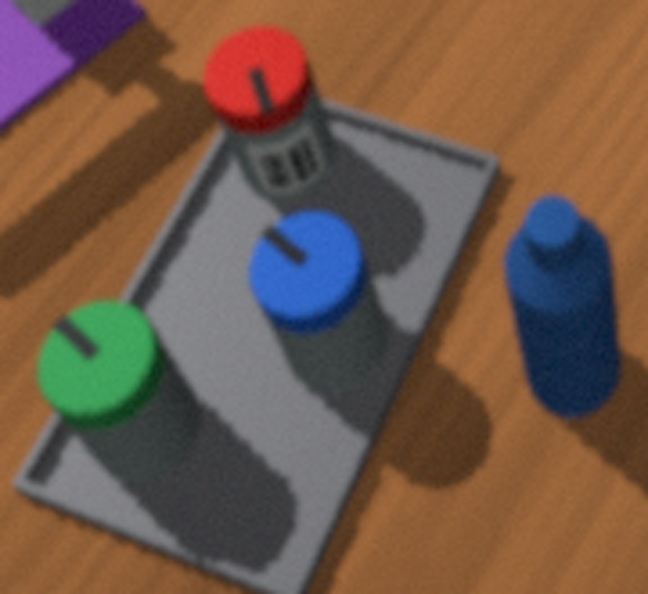

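The crops show the green lid stripe pointing towards the robot. The station's bar end hangs at the circle, so the station needs a tilted grasp. I refine the station pose, the stripe yaws and the mat.

Run:
```python
from h import *
d=pickle.load(open("c0.pkl","rb"))
T,S=d["top"],d["scene"]
print("plate top")
P=[ray(T,270+u/4,130+v/4,.008)[:2] for u,v in((57,296),(33,478),(366,515),(385,330))]
Q=[ray(S,270+u/4,170+v/4,.008)[:2] for u,v in((440,318),(225,568),(50,455))]
for p in P:print(p.round(4))
print([np.linalg.norm(P[i]-P[(i+1)%4]).round(3) for i in range(4)])
print("scene",np.round(Q,4))
def fitc(p):
    A=np.c_[2*p,np.ones(len(p))];x=np.linalg.lstsq(A,(p**2).sum(1),rcond=None)[0];return x[:2],np.sqrt(x[2]+x[:2]@x[:2])
for n,c,box in(("top",T,(320,215,365,260)),("scene",S,(295,255,345,300))):
    hsv=cv2.cvtColor(c["img"],cv2.COLOR_RGB2HSV);m=cv2.inRange(hsv,(20,110,60),(36,255,255))
    x0,y0,x1,y1=box;ys,xs=np.nonzero(m[y0:y1,x0:x1])
    p=np.array([ray(c,x+x0,y+y0,.008)[:2] for x,y in zip(xs,ys)]);c0,r=fitc(p);print(n,len(p),c0.round(4),r.round(4))
    # stripes on lids
    for nm,lo,hi,bx in(("green",(45,100,50),(90,255,255),None),("blue",(95,140,70),(125,255,255),None)):
        mm=cv2.inRange(hsv,lo,hi);k,l,s,ce=cv2.connectedComponentsWithStats(mm)
        tgt={"green":(.505,-.367,.099),"blue":(.558,-.287,.099)}[nm]
        u,v=map(int,proj(c,tgt));i=np.bincount(l[v-12:v+12,u-12:u+12].ravel())[1:].argmax()+1
        cn=cv2.findContours((l==i).astype(np.uint8),0,2)[0][0]
        h=cv2.convexHull(cn)
        pts=np.array([ray(c,*q[0],.099)[:2] for q in h]);cc,r=fitc(pts)
        reg=np.zeros(l.shape,np.uint8);cv2.fillConvexPoly(reg,h,1)
        V=hsv[:,:,2].astype(float);yy,xx=np.nonzero(reg);vm=np.median(V[reg>0])
        w=np.clip((0.8*vm-V[yy,xx]),0,None)
        pw=np.array([ray(c,x,y,.099)[:2] for x,y in zip(xx,yy)])
        keep=np.linalg.norm(pw-cc,axis=1)<.022;w=w*keep
        a=(w[:,None]*(pw-cc)).sum(0)/w.sum()
        print(n,nm,"c",cc.round(4),"r",r.round(4),"yaw",np.degrees(np.arctan2(a[1],a[0])).round(1),"rad",np.linalg.norm(a).round(4))
    # mat
    m=cv2.inRange(hsv,(8,60,120),(20,160,255))
u=[ray(T,a,279,.004)[:2] for a in(207,255)];v=[ray(T,231,b,.004)[:2] for b in(256,303)];print("mat",np.mean(u,0),np.mean(v,0),np.ptp(u,0),np.ptp(v,0))
W=d["wrist"];C=-W["R"].T@W["t"];print("cam",C)
R0=np.array([[-.936,.352,0],[.352,.936,0],[0,0,-1]]);print("in tool",R0.T@(C-[.22,.5845,.2304]), "R cam->tool", (R0.T@W["R"].T).round(3))
crop(T,195,265,245,315,6,"pics/mat.png")
```

```text
plate top
[0.6478 0.1835]
[0.5297 0.1998]
[ 0.5026 -0.0117]
[ 0.622 -0.027]
[np.float64(0.119), np.float64(0.213), np.float64(0.12), np.float64(0.212)]
scene [[ 0.6549  0.1789]
 [ 0.6277 -0.0302]
 [ 0.5097 -0.0143]]
top 154 [0.5702 0.0409] 0.0374
top green c [ 0.5018 -0.3651] r 0.0265 yaw -171.2 rad 0.0113
top blue c [ 0.5561 -0.2859] r 0.0263 yaw -174.5 rad 0.0118
scene 168 [0.5726 0.0394] 0.0381
scene green c [ 0.5092 -0.3716] r 0.0277 yaw 170.4 rad 0.0082
scene blue c [ 0.5624 -0.2923] r 0.0275 yaw 167.4 rad 0.0114
mat [0.45653169 0.32076433] [0.45557965 0.32074219] [0.00190669 0.12211076] [0.11968198 0.00045396]
cam [0.15566296 0.60825925 0.37385573]
in tool [ 0.06858272 -0.00040798 -0.14345573] R cam->tool [[-0.002 -0.962 -0.273]
 [ 1.    -0.001 -0.001]
 [ 0.    -0.273  0.962]]
```

View pics/mat.png

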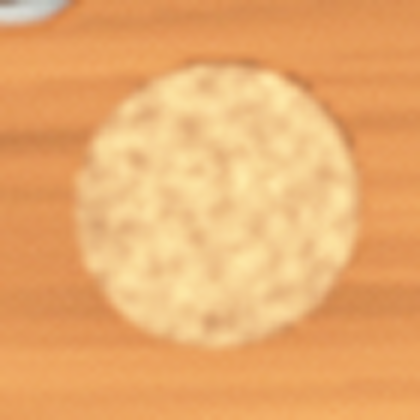

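```bash
cat > pl.py <<'E'
import numpy as np,sys
from bench import ctrl
from scipy.spatial.transform import Rotation as Ro
def tool(H,tilt):  # H heading deg (tool x azimuth when vertical), tilt up from vertical-down
    h=np.array([np.cos(np.radians(H)),np.sin(np.radians(H)),0]);x=h;z=np.array([0,0,-1.]);y=np.cross(z,x)
    return np.c_[x,y,z]@Ro.from_euler('y',tilt,degrees=True).as_matrix()
def plan(wps):
    """wps: list of (pos or None,H,tilt,n)"""
    s=ctrl.read_state();p=np.array(s["eef_pos"]);R=Ro.from_matrix(s["orientation"])
    for pos,H,t,n in wps:
        pos=np.array(pos);R1=Ro.from_matrix(tool(H,t));rv=(R.inv()*R1).as_rotvec()
        print("#",pos,H,t,"turn",np.degrees(rv).round(1))
        q=p
        for k in range(n):
            Rk=R*Ro.from_rotvec(rv*k/n);d=Rk.inv().apply((pos-p)/n)
            print([*(float(x) for x in d.round(3)),*(float(x) for x in np.degrees(rv/n).round(1))])
        p=pos;R=R1
def st():
    s=ctrl.read_state();print("t",round(s["time_s"],2),"p",s["eef_pos"].round(4),"q",s["joints"].round(1),"F",s["contact_force"].round(1),"op",round(s["opening"],3))
    R=s["orientation"];z=R[:,2];y=R[:,1];print("z",z.round(3),"tilt",np.degrees(np.arccos(-z[2])).round(1),"Hx",np.degrees(np.arctan2(R[1,0],R[0,0])).round(1),"yaz",np.degrees(np.arctan2(y[1],y[0])).round(1),"yz",y[2].round(3))
E
python3 -c "
from pl import *
plan([((.50,-.12,.30),70,0,11)])"
```

```text
# [ 0.5  -0.12  0.3 ] 70 0 turn [-0.1  0.1 89.4]
[-0.046, -0.051, -0.006, -0.0, 0.0, 8.1]
[-0.053, -0.044, -0.006, -0.0, 0.0, 8.1]
[-0.059, -0.036, -0.006, -0.0, 0.0, 8.1]
[-0.063, -0.027, -0.006, -0.0, 0.0, 8.1]
[-0.067, -0.018, -0.006, -0.0, 0.0, 8.1]
[-0.068, -0.009, -0.006, -0.0, 0.0, 8.1]
[-0.069, 0.001, -0.006, -0.0, 0.0, 8.1]
[-0.068, 0.011, -0.006, -0.0, 0.0, 8.1]
[-0.066, 0.02, -0.006, -0.0, 0.0, 8.1]
[-0.062, 0.03, -0.006, -0.0, 0.0, 8.1]
[-0.057, 0.038, -0.006, -0.0, 0.0, 8.1]
```

Emit:
{"op": "move_arm", "data": {"motion": [[-0.04, -0.045, -0.015, 0, 0, 7.5, 0], [-0.047, -0.04, -0.015, 0, 0, 7.5, 0], [-0.05, -0.034, -0.01, 0, 0, 7.5, 0], [-0.054, -0.027, -0.01, 0, 0, 7.5, 0], [-0.057, -0.02, -0.005, 0, 0, 7.5, 0], [-0.06, -0.012, -0.005, 0, 0, 7.5, 0], [-0.06, -0.004, -0.005, 0, 0, 7.5, 0], [-0.06, 0.005, 0, 0, 0, 7.5, 0], [-0.058, 0.013, 0, 0, 0, 7.5, 0], [-0.055, 0.02, 0, 0, 0, 7.5, 0], [-0.052, 0.028, 0, 0, 0, 7.5, 0], [-0.05, 0.033, 0, 0, 0, 7, 0]]}}

```text
time_s: 1.65
eef_pos: [0.4693, -0.11, 0.2966]
orientation: [[0.383, 0.924, 0.002], [0.924, -0.383, 0.001], [0.002, 0.001, -1.0]]
contact_force: [1.2, 1.0, -0.6]
opening: 1.0
```

```bash
python3 -c "
from pl import *
st()
plan([((.50,-.12,.26),70,0,3),((.50,-.12,.26),70,48,6)])"
```

```text
t 1.65 p [ 0.4693 -0.11    0.2966] q [-30.3   6.1  41.9 107.5  -4.5  68.   -9.4] F [ 1.2  1.  -0.6] op 1.0
z [ 0.002  0.001 -1.   ] tilt 0.1 Hx 67.5 yaz -22.5 yz 0.001
# [ 0.5  -0.12  0.26] 70 0 turn [ 0.1 -0.1 -2.5]
[0.001, 0.011, 0.012, 0.0, -0.0, -0.8]
[0.001, 0.011, 0.012, 0.0, -0.0, -0.8]
[0.001, 0.011, 0.012, 0.0, -0.0, -0.8]
# [ 0.5  -0.12  0.26] 70 48 turn [ 0. 48.  0.]
[0.0, 0.0, 0.0, 0.0, 8.0, 0.0]
[0.0, 0.0, 0.0, 0.0, 8.0, 0.0]
[0.0, 0.0, 0.0, 0.0, 8.0, 0.0]
[0.0, 0.0, 0.0, 0.0, 8.0, 0.0]
[0.0, 0.0, 0.0, 0.0, 8.0, 0.0]
[0.0, 0.0, 0.0, 0.0, 8.0, 0.0]
```

Emit:
{"op": "move_arm", "data": {"motion": [[0, 0.015, 0.01, 0, 5, -1, 0], [0, 0.015, 0.005, 0, 10, -1, 0], [0, 0, 0, 0, 10, 0, 0], [0, 0, 0, 0, 10, 0, 0], [0, 0, 0, 0, 10, 0, 0]]}}

```text
time_s: 2.28
eef_pos: [0.5016, -0.1239, 0.2835]
orientation: [[0.231, 0.936, 0.266], [0.65, -0.352, 0.673], [0.724, 0.017, -0.69]]
contact_force: [0.3, 0.5, -0.8]
opening: 1.001
```

```bash
python3 -c "
from pl import *
st()
import cv2
for n in('wrist','scene'):
  c=ctrl.capture(n);cv2.imwrite(f'pics/{n}1.png',c['img'][:,:,::-1])"
```

```text
t 2.27 p [ 0.5016 -0.1239  0.2835] q [  5.4  22.2  40.  108.5 -55.4  85.5  46.7] F [ 0.3  0.5 -0.8] op 1.001
z [ 0.266  0.673 -0.69 ] tilt 46.4 Hx 70.4 yaz -20.6 yz 0.017
```

View pics/wrist1.png

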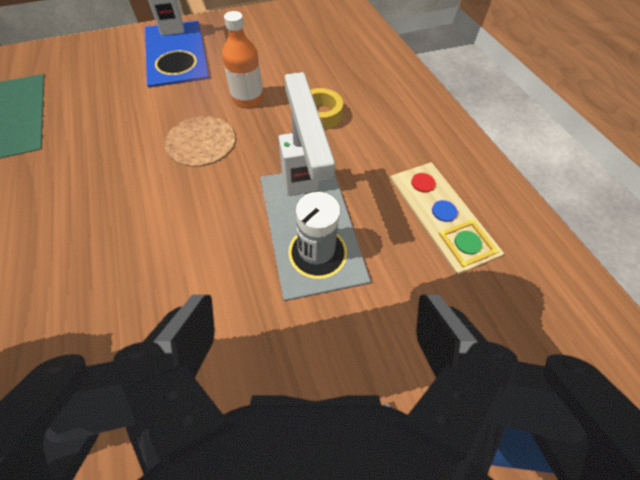

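View pics/scene1.png

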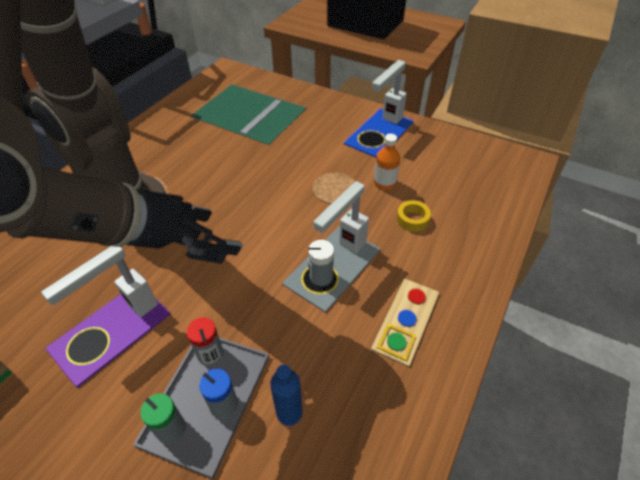

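Wrist view: the white jar stands in the circle (lid at 318,213) with the bar behind it and nothing between. I measure the circle and the jar in this view.

Run:
```python
from h import *; from pl import *
c=ctrl.capture("wrist");hsv=cv2.cvtColor(c["img"],cv2.COLOR_RGB2HSV)
m=cv2.inRange(hsv,(18,90,60),(38,255,255));ys,xs=np.nonzero(m[225:290,280:355])
p=np.array([ray(c,x+280,y+225,.008)[:2] for x,y in zip(xs,ys)])
A=np.c_[2*p,np.ones(len(p))];x=np.linalg.lstsq(A,(p**2).sum(1),rcond=None)[0];print("circle",x[:2],np.sqrt(x[2]+x[:2]@x[:2]),len(p))
print("lid ell centre", ray(c,318,213,.103), [ray(c,u,213,.103)[:2] for u in(296,340)])
for X in((.57,.04,.008),(.57,.04,.103)):print(proj(c,X))
crop(c,255,385,170,310,4,"pics/w1.png")
import cv2
```

```text
circle [0.57233776 0.03817939] 0.03882713929030529 450
lid ell centre [0.56673526 0.03130615 0.103     ] [array([0.5428851 , 0.04033873]), array([0.59062073, 0.0222602 ])]
(np.float64(316.76860954933693), np.float64(246.13266863501468))
(np.float64(317.8908672781378), np.float64(206.48743388772607))
```

View pics/w1.png

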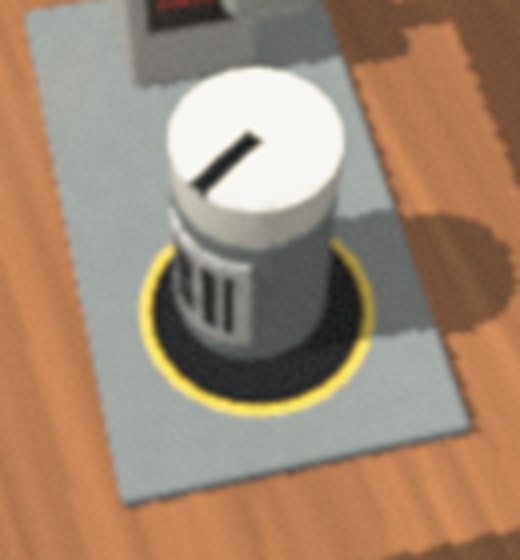

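```bash
python3 -c "
from pl import *
plan([((.530,-.068,.060),69,50,6),((.577,.0535,.047),69,50,5)])"
```

```text
# [ 0.53  -0.068  0.06 ] 69 50 turn [0.3 4.1 0.5]
[-0.019, 0.001, 0.033, 0.0, 0.7, 0.1]
[-0.019, 0.001, 0.033, 0.0, 0.7, 0.1]
[-0.02, 0.001, 0.033, 0.0, 0.7, 0.1]
[-0.02, 0.001, 0.033, 0.0, 0.7, 0.1]
[-0.021, 0.001, 0.032, 0.0, 0.7, 0.1]
[-0.021, 0.001, 0.032, 0.0, 0.7, 0.1]
# [0.577  0.0535 0.047 ] 69 50 turn [0. 0. 0.]
[0.015, 0.0, 0.022, 0.0, 0.0, 0.0]
[0.015, 0.0, 0.022, 0.0, 0.0, 0.0]
[0.015, 0.0, 0.022, 0.0, 0.0, 0.0]
[0.015, 0.0, 0.022, 0.0, 0.0, 0.0]
[0.015, 0.0, 0.022, 0.0, 0.0, 0.0]
```

Emit:
{"op": "move_arm", "data": {"motion": [[-0.019, 0.001, 0.033, 0, 0.7, 0.1, 0], [-0.019, 0.001, 0.033, 0, 0.7, 0.1, 0], [-0.02, 0.001, 0.033, 0, 0.7, 0.1, 0], [-0.02, 0.001, 0.033, 0, 0.7, 0.1, 0], [-0.02, 0.001, 0.032, 0, 0.7, 0.1, 0], [-0.02, 0.001, 0.032, 0, 0.7, 0.1, 0]]}}

```text
time_s: 3.18
eef_pos: [0.5376, -0.0609, 0.0612]
orientation: [[0.213, 0.939, 0.271], [0.62, -0.344, 0.705], [0.755, 0.017, -0.655]]
contact_force: [1.1, -0.9, -0.8]
opening: 0.997
```

```bash
python3 -c "
from pl import *
st()
import cv2
for n in('wrist','scene'):
  c=ctrl.capture(n);cv2.imwrite(f'pics/{n}2.png',c['img'][:,:,::-1])
plan([((.577,.0535,.047),69,48,5)])"
```

```text
t 3.17 p [ 0.5376 -0.0609  0.0612] q [ 35.8  39.5  -7.9 114.1 -58.3  53.8  57. ] F [ 1.1 -0.9 -0.8] op 0.997
z [ 0.271  0.705 -0.655] tilt 49.0 Hx 71.0 yaz -20.1 yz 0.017
# [0.577  0.0535 0.047 ] 69 48 turn [-0.3 -1.2  1.1]
[0.014, -0.0, 0.02, -0.1, -0.2, 0.2]
[0.014, -0.0, 0.02, -0.1, -0.2, 0.2]
[0.014, -0.0, 0.02, -0.1, -0.2, 0.2]
[0.014, -0.0, 0.02, -0.1, -0.2, 0.2]
[0.014, -0.0, 0.02, -0.1, -0.2, 0.2]
```

View pics/wrist2.png

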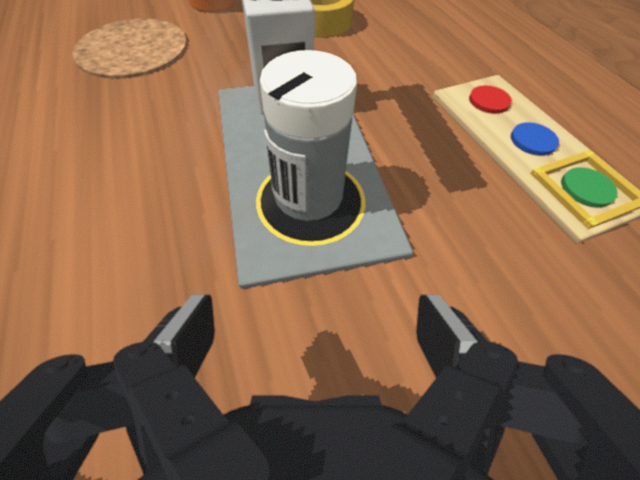

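View pics/scene2.png

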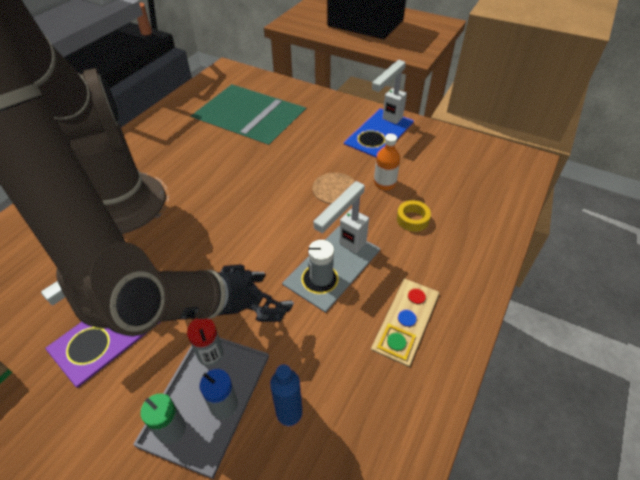

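```bash
python3 -c "
from pl import *
import cv2
c=ctrl.capture('top');cv2.imwrite('pics/top2.png',c['img'][:,:,::-1])"
```

```text
(no output)
```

View pics/top2.png

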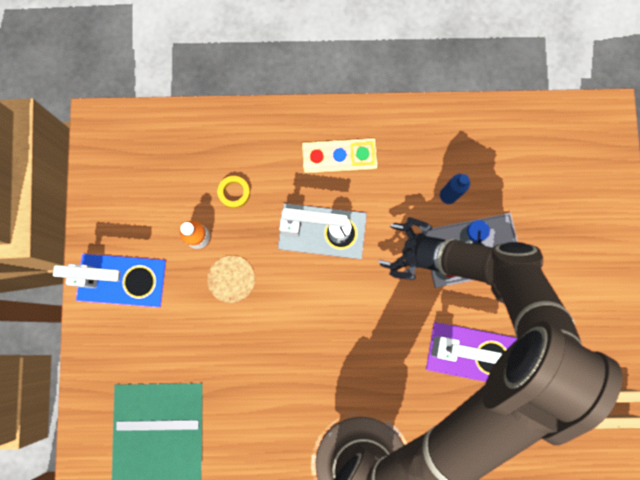

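Emit:
{"op": "move_arm", "data": {"motion": [[0.014, 0, 0.02, 0, 0, 0, 0], [0.014, 0, 0.02, 0, 0, 0, 0], [0.014, 0, 0.02, 0, 0, 0, 0], [0.014, 0, 0.02, 0, 0, 0, 0]]}}

```text
time_s: 3.82
eef_pos: [0.5745, 0.0287, 0.0567]
orientation: [[0.211, 0.939, 0.272], [0.629, -0.343, 0.697], [0.748, 0.024, -0.663]]
contact_force: [-0.5, -1.2, -0.0]
opening: 1.0
```

```bash
python3 -c "
from pl import *
st()
import cv2
for n in('wrist','scene'):
  c=ctrl.capture(n);cv2.imwrite(f'pics/{n}3.png',c['img'][:,:,::-1])
plan([((.577,.0535,.047),70,48,2)])"
```

```text
t 3.83 p [0.5745 0.0287 0.0567] q [ 36.7  41.  -23.1 115.2 -58.5  40.4  50.2] F [-0.5 -1.2 -0. ] op 1.0
z [ 0.272  0.697 -0.663] tilt 48.4 Hx 71.5 yaz -20.1 yz 0.024
# [0.577  0.0535 0.047 ] 70 48 turn [ 0.8 -0.6  1.1]
[0.003, -0.003, 0.012, 0.4, -0.3, 0.6]
[0.003, -0.003, 0.012, 0.4, -0.3, 0.6]
```

View pics/wrist3.png

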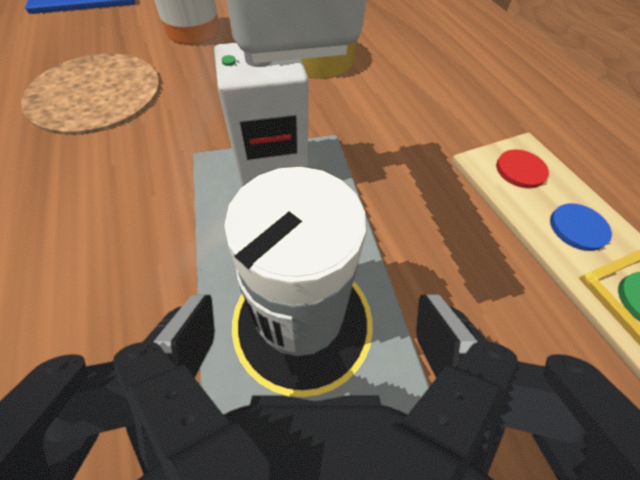

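View pics/scene3.png

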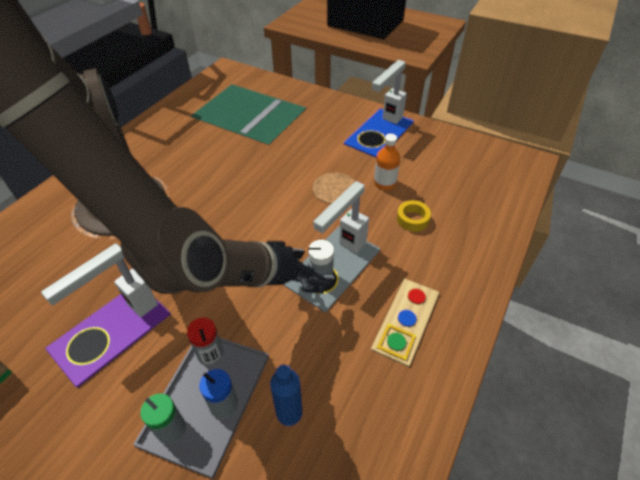

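Emit:
{"op": "move_arm", "data": {"motion": [[0.004, -0.004, 0.012, 0.4, 0, 0.3, 0], [0.004, -0.003, 0.013, 0.4, 0, 0.3, 0], [0.002, 0, 0.003, 0.3, 0, 0.3, 0]]}}

```text
time_s: 4.3
eef_pos: [0.5782, 0.0597, 0.0469]
orientation: [[0.222, 0.942, 0.251], [0.627, -0.335, 0.703], [0.747, 0.002, -0.665]]
contact_force: [0.3, 0.2, 0.4]
opening: 1.001
```

```bash
python3 -c "
from pl import *
st()
import cv2
for n in('wrist',):
  c=ctrl.capture(n);cv2.imwrite(f'pics/{n}4.png',c['img'][:,:,::-1])
plan([((.577,.0535,.047),70,48,1)])"
```

```text
t 4.3 p [0.5782 0.0597 0.0469] q [ 35.3  42.5 -25.7 115.2 -58.4  37.4  48.1] F [0.3 0.2 0.4] op 1.001
z [ 0.251  0.703 -0.665] tilt 48.3 Hx 70.5 yaz -19.6 yz 0.002
# [0.577  0.0535 0.047 ] 70 48 turn [-0.3 -0.3  0.3]
[-0.004, 0.001, -0.005, -0.3, -0.3, 0.3]
```

View pics/wrist4.png

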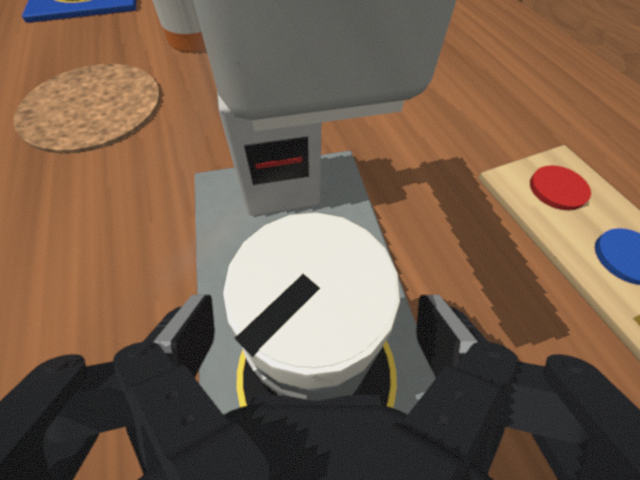

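Emit:
{"op": "move_arm", "data": {"motion": [[-0.003, 0, -0.004, 0, 0, 0, 0.3], [0, 0, 0, 0, 0, 0, 0.8], [0, 0, 0, 0, 0, 0, 1], [0, 0, 0, 0, 0, 0, 1], [0, 0, 0, 0, 0, 0, 1]], "squeeze": 45}}

```text
time_s: 4.97
eef_pos: [0.5768, 0.0536, 0.0474]
orientation: [[0.223, 0.942, 0.252], [0.626, -0.336, 0.703], [0.747, 0.001, -0.665]]
contact_force: [0.5, 0.4, -0.4]
opening: 0.595
```

```bash
python3 -c "
from pl import *
st()
"
```

```text
t 4.97 p [0.5768 0.0536 0.0474] q [ 35.8  42.4 -25.4 115.2 -58.   37.9  48.1] F [ 0.5  0.4 -0.4] op 0.595
z [ 0.252  0.703 -0.665] tilt 48.3 Hx 70.4 yaz -19.7 yz 0.001
```

```bash
python3 -c "
from pl import *
plan([((.577,.0536,.060),70.4,48.3,1),((.53,-.077,.065),70.4,48.3,4)])"
```

```text
# [0.577  0.0536 0.06  ] 70.4 48.3 turn [ 0.1 -0.   0. ]
[0.009, 0.0, -0.008, 0.1, -0.0, 0.0]
# [ 0.53  -0.077  0.065] 70.4 48.3 turn [0. 0. 0.]
[-0.022, -0.0, -0.027, 0.0, 0.0, 0.0]
[-0.022, -0.0, -0.027, 0.0, 0.0, 0.0]
[-0.022, -0.0, -0.027, 0.0, 0.0, 0.0]
[-0.022, -0.0, -0.027, 0.0, 0.0, 0.0]
```

Emit:
{"op": "move_arm", "data": {"motion": [[0.01, 0, -0.008, 0, 0, 0, 1], [-0.015, 0, -0.018, 0, 0, 0, 1], [-0.022, 0, -0.027, 0, 0, 0, 1], [-0.022, 0, -0.027, 0, 0, 0, 1], [-0.022, 0, -0.027, 0, 0, 0, 1]]}}

```text
time_s: 5.6
eef_pos: [0.5313, -0.0706, 0.0669]
orientation: [[0.222, 0.943, 0.249], [0.629, -0.334, 0.702], [0.745, 0.001, -0.667]]
contact_force: [0.5, -0.8, -2.8]
opening: 0.594
```

```bash
python3 -c "
from pl import *
st()
plan([((.455,-.03,.12),80,48.3,3),((.452,.335,.12),90,48.3,7)])
import cv2
for n in('wrist','scene'):
  c=ctrl.capture(n);cv2.imwrite(f'pics/{n}5.png',c['img'][:,:,::-1])
"
```

```text
t 5.6 p [ 0.5313 -0.0706  0.0669] q [ 44.6  40.  -18.6 112.7 -48.8  50.3  48.9] F [ 0.5 -0.8 -2.8] op 0.594
z [ 0.249  0.702 -0.667] tilt 48.1 Hx 70.6 yaz -19.5 yz 0.001
# [ 0.455 -0.03   0.12 ] 80 48.3 turn [ 7.1  0.2 -6.3]
[0.016, -0.028, -0.009, 2.4, 0.1, -2.1]
[0.017, -0.028, -0.007, 2.4, 0.1, -2.1]
[0.018, -0.028, -0.006, 2.4, 0.1, -2.1]
# [0.452 0.335 0.12 ] 90 48.3 turn [ 7.5  0.  -6.7]
[0.034, -0.009, 0.038, 1.1, 0.0, -1.0]
[0.034, -0.008, 0.038, 1.1, 0.0, -1.0]
[0.034, -0.007, 0.039, 1.1, 0.0, -1.0]
[0.034, -0.006, 0.039, 1.1, 0.0, -1.0]
[0.035, -0.004, 0.039, 1.1, 0.0, -1.0]
[0.035, -0.003, 0.039, 1.1, 0.0, -1.0]
[0.035, -0.002, 0.039, 1.1, 0.0, -1.0]
```

View pics/scene5.png

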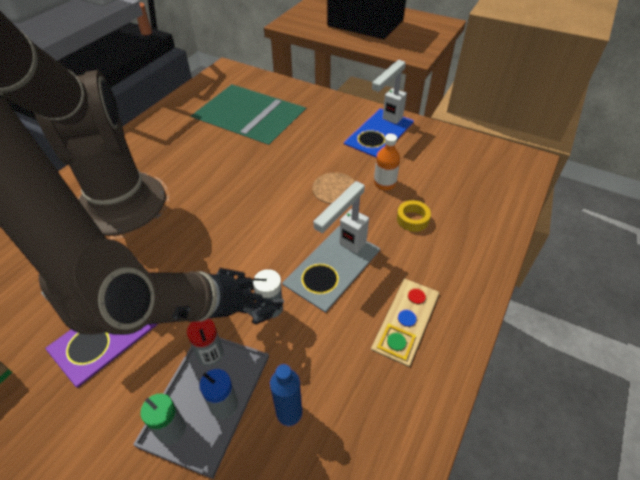

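```bash
python3 -c "
from pl import *
plan([((.462,.02,.14),80,48.3,3),((.452,.335,.14),90,48.3,7)])
"
```

```text
# [0.462 0.02  0.14 ] 80 48.3 turn [ 7.4  0.4 -6.5]
[0.033, -0.032, -0.0, 2.5, 0.1, -2.2]
[0.034, -0.031, 0.001, 2.5, 0.1, -2.2]
[0.035, -0.03, 0.003, 2.5, 0.1, -2.2]
# [0.452 0.335 0.14 ] 90 48.3 turn [ 7.5  0.  -6.7]
[0.029, -0.009, 0.033, 1.1, 0.0, -1.0]
[0.029, -0.008, 0.033, 1.1, 0.0, -1.0]
[0.03, -0.007, 0.033, 1.1, 0.0, -1.0]
[0.03, -0.006, 0.033, 1.1, 0.0, -1.0]
[0.03, -0.005, 0.033, 1.1, 0.0, -1.0]
[0.03, -0.004, 0.034, 1.1, 0.0, -1.0]
[0.03, -0.003, 0.034, 1.1, 0.0, -1.0]
```

Emit:
{"op": "move_arm", "data": {"motion": [[0.034, -0.032, 0, 2.5, 0, -2.2, 1], [0.034, -0.031, 0.001, 2.5, 0, -2.2, 1], [0.034, -0.03, 0.002, 2.5, 0, -2.2, 1], [0.029, -0.009, 0.033, 1, 0, -1, 1], [0.029, -0.008, 0.033, 1, 0, -1, 1]]}}

```text
time_s: 6.32
eef_pos: [0.458, 0.1044, 0.1394]
orientation: [[0.086, 0.991, 0.098], [0.67, -0.13, 0.73], [0.737, 0.003, -0.676]]
contact_force: [0.6, 0.0, -2.7]
opening: 0.597
```

```bash
python3 -c "
from pl import *
st()
plan([((.452,.335,.13),90,48.3,5)])
import cv2
for n in('top',):
  c=ctrl.capture(n);cv2.imwrite(f'pics/{n}6.png',c['img'][:,:,::-1])
"
```

```text
t 6.33 p [0.458  0.1044 0.1394] q [ 35.5  27.2 -26.8 124.1 -51.5  47.9  44.7] F [ 0.6  0.  -2.7] op 0.597
z [ 0.098  0.73  -0.676] tilt 47.5 Hx 82.7 yaz -7.5 yz 0.003
# [0.452 0.335 0.13 ] 90 48.3 turn [ 5.7  0.8 -4.9]
[0.029, -0.007, 0.035, 1.1, 0.2, -1.0]
[0.029, -0.006, 0.035, 1.1, 0.2, -1.0]
[0.029, -0.005, 0.035, 1.1, 0.2, -1.0]
[0.029, -0.004, 0.035, 1.1, 0.2, -1.0]
[0.029, -0.002, 0.036, 1.1, 0.2, -1.0]
```

View pics/top6.png

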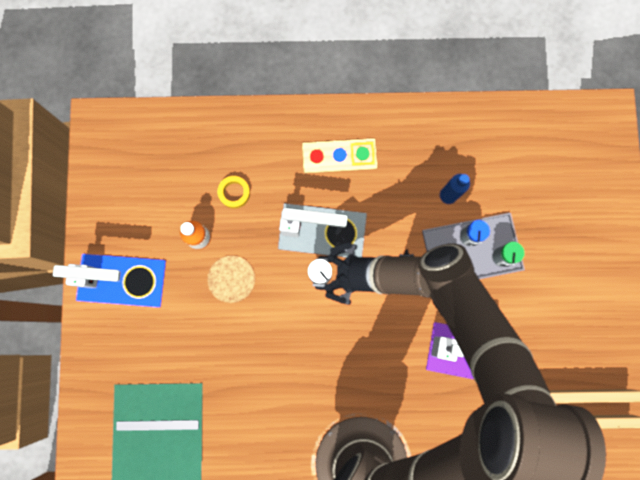

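Emit:
{"op": "move_arm", "data": {"motion": [[0.029, -0.007, 0.035, 1.1, 0.1, -1, 1], [0.029, -0.006, 0.035, 1.1, 0.1, -1, 1], [0.029, -0.005, 0.035, 1.1, 0.1, -1, 1], [0.029, -0.004, 0.035, 1.1, 0.1, -1, 1], [0.025, -0.002, 0.031, 1.1, 0.1, -1, 1], [0, 0, 0, 0, 0, 0, 1]]}}

```text
time_s: 7.12
eef_pos: [0.4483, 0.3365, 0.1301]
orientation: [[-0.009, 1.0, -0.003], [0.67, 0.008, 0.742], [0.742, 0.005, -0.67]]
contact_force: [-0.1, -0.4, -2.4]
opening: 0.59
```

```bash
python3 -c "
from pl import *
st()
plan([((.456,.335,.0450),90,48.3,3)])
import cv2
for n in('wrist','top'):
  c=ctrl.capture(n);cv2.imwrite(f'pics/{n}7.png',c['img'][:,:,::-1])
"
```

```text
t 7.12 p [0.4483 0.3365 0.1301] q [ 18.9  33.4 -43.3 122.8 -57.1  28.1  34.9] F [-0.1 -0.4 -2.4] op 0.59
z [-0.003  0.742 -0.67 ] tilt 47.9 Hx 90.8 yaz 0.5 yz 0.005
# [0.456 0.335 0.045] 90 48.3 turn [-0.2  0.4  0.5]
[-0.021, 0.002, 0.019, -0.1, 0.1, 0.2]
[-0.021, 0.002, 0.019, -0.1, 0.1, 0.2]
[-0.021, 0.003, 0.019, -0.1, 0.1, 0.2]
```

View pics/wrist7.png

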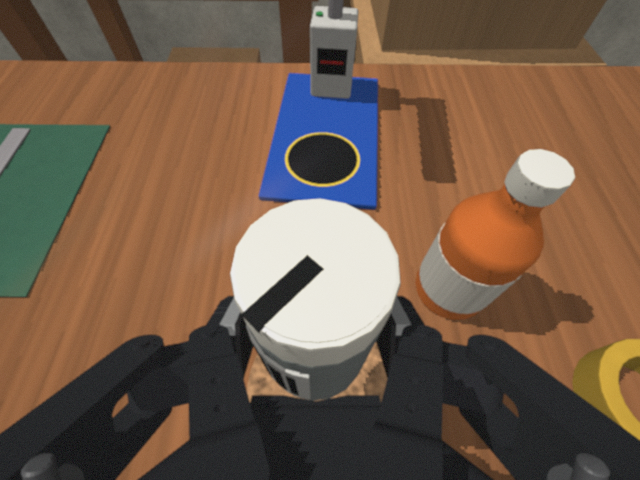

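View pics/top7.png

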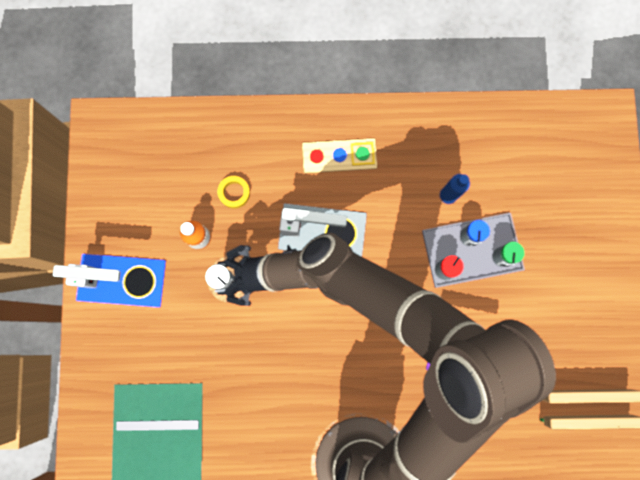

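```bash
python3 -c "
from h import *
T=pickle.load(open('c0.pkl','rb'))['top']
for z in(.2,.3,.4):print(ray(T,325,235,z),ray(T,320,278,z))
"
```

```text
[0.53504963 0.08276692 0.2       ] [0.43903168 0.09551656 0.2       ]
[0.51934408 0.0842296  0.3       ] [0.43060708 0.09601245 0.3       ]
[0.50363853 0.08569229 0.4       ] [0.42218248 0.09650834 0.4       ]
```

Emit:
{"op": "move_arm", "data": {"motion": [[-0.021, 0.002, 0.019, 0, 0, 0, 1], [-0.021, 0.002, 0.019, 0, 0, 0, 1], [-0.016, 0.002, 0.014, 0, 0, 0, 1], [0, 0, 0, 0, 0, 0, 1]]}}

```text
time_s: 7.72
eef_pos: [0.4602, 0.3248, 0.0479]
orientation: [[-0.0, 1.0, 0.01], [0.677, -0.008, 0.736], [0.736, 0.007, -0.677]]
contact_force: [0.0, -0.3, -2.1]
opening: 0.592
```

```bash
python3 -c "
from pl import *
st()
plan([((.456,.335,.0435),90,48.3,2)])
"
```

```text
t 7.72 p [0.4602 0.3248 0.0479] q [ 21.4  45.7 -45.7 122.9 -57.3  18.3  43.2] F [ 0.  -0.3 -2.1] op 0.592
z [ 0.01   0.736 -0.677] tilt 47.4 Hx 90.0 yaz -0.4 yz 0.007
# [0.456  0.335  0.0435] 90 48.3 turn [0.6 0.9 0. ]
[0.002, -0.002, 0.005, 0.3, 0.5, 0.0]
[0.002, -0.002, 0.005, 0.3, 0.5, 0.0]
```

Emit:
{"op": "move_arm", "data": {"motion": [[0.004, -0.003, 0.006, 0.2, 0.5, 0, 1], [-0.001, 0, 0.004, 0.2, 0.4, 0, 1], [0, 0, 0, 0, 0, 0, 1]]}}

```text
time_s: 8.1
eef_pos: [0.4582, 0.3337, 0.0448]
orientation: [[-0.001, 1.0, 0.006], [0.665, -0.004, 0.746], [0.746, 0.005, -0.665]]
contact_force: [-0.2, 0.4, -2.9]
opening: 0.596
```

```bash
python3 -c "
from pl import *
st()
plan([((.456,.335,.0435),90,48.3,1)])
"
```

```text
t 8.1 p [0.4582 0.3337 0.0448] q [ 21.9  47.5 -47.3 122.8 -57.4  17.   43.8] F [-0.2  0.4 -2.9] op 0.596
z [ 0.006  0.746 -0.665] tilt 48.3 Hx 90.1 yaz -0.2 yz 0.005
# [0.456  0.335  0.0435] 90 48.3 turn [0.3 0.  0.1]
[-0.0, -0.002, 0.002, 0.3, 0.0, 0.1]
```

Down 1.5 mm more, then release slowly.

Emit:
{"op": "move_arm", "data": {"motion": [[-0.001, -0.001, 0.001, 0, 0, 0, 1], [0, 0, 0, 0, 0, 0, 0.9], [0, 0, 0, 0, 0, 0, 0.4], [0, 0, 0, 0, 0, 0, 0], [0, 0, 0, 0, 0, 0, 0], [0, 0, 0, 0, 0, 0, 0]]}}

```text
time_s: 8.85
eef_pos: [0.4575, 0.3347, 0.045]
orientation: [[-0.003, 1.0, 0.006], [0.665, -0.002, 0.747], [0.747, 0.007, -0.664]]
contact_force: [-0.2, 0.2, 0.3]
opening: 0.999
```

```bash
python3 -c "
from pl import *
st()
import cv2
for n in('wrist','scene'):
  c=ctrl.capture(n);cv2.imwrite(f'pics/{n}8.png',c['img'][:,:,::-1])
plan([((.456,.20,.075),90,48.3,4)])
"
```

```text
t 8.85 p [0.4575 0.3347 0.045 ] q [ 22.   47.7 -47.6 122.9 -57.4  16.8  44. ] F [-0.2  0.2  0.3] op 0.999
z [ 0.006  0.747 -0.664] tilt 48.4 Hx 90.3 yaz -0.1 yz 0.007
# [0.456 0.2   0.075] 90 48.3 turn [ 0.4 -0.1  0.2]
[-0.017, -0.0, -0.03, 0.1, -0.0, 0.0]
[-0.017, -0.0, -0.03, 0.1, -0.0, 0.0]
[-0.017, -0.0, -0.03, 0.1, -0.0, 0.0]
[-0.017, -0.0, -0.03, 0.1, -0.0, 0.0]
```

View pics/wrist8.png

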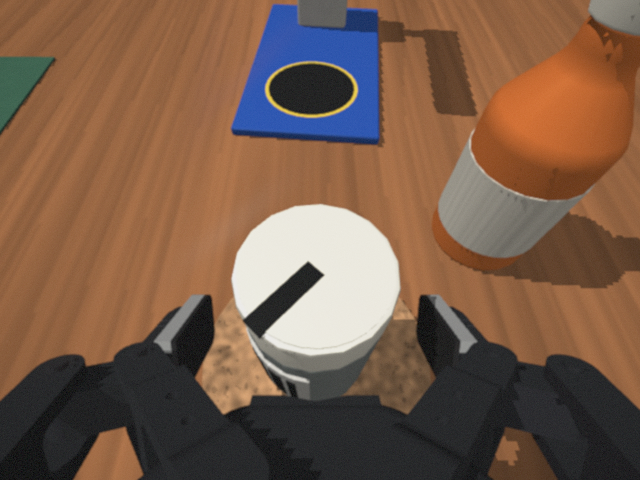

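View pics/scene8.png

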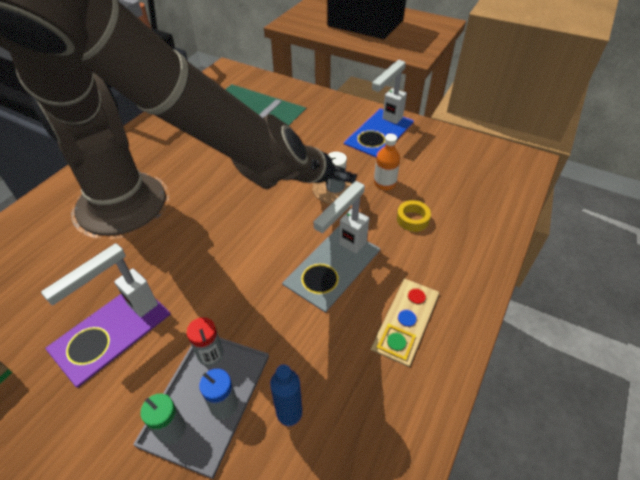

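```bash
python3 -c "
from pl import *
plan([((.456,.225,.055),90,48.3,3),((.44,.12,.25),80,10,5)])
"
```

```text
# [0.456 0.225 0.055] 90 48.3 turn [ 0.4 -0.1  0.2]
[-0.022, -0.0, -0.03, 0.1, -0.0, 0.1]
[-0.022, -0.0, -0.03, 0.1, -0.0, 0.1]
[-0.022, -0.0, -0.03, 0.1, -0.0, 0.1]
# [0.44 0.12 0.25] 80 10 turn [ -5.  -38.2   8.9]
[0.015, -0.003, -0.042, -1.0, -7.6, 1.8]
[0.009, -0.003, -0.043, -1.0, -7.6, 1.8]
[0.003, -0.002, -0.044, -1.0, -7.6, 1.8]
[-0.003, -0.002, -0.044, -1.0, -7.6, 1.8]
[-0.008, -0.001, -0.044, -1.0, -7.6, 1.8]
```

Emit:
{"op": "move_arm", "data": {"motion": [[-0.022, 0, -0.03, 0, 0, 0, 0], [-0.022, 0, -0.03, 0, 0, 0, 0], [-0.022, 0, -0.03, 0, 0, 0, 0], [0.015, -0.003, -0.042, -1, -7.6, 1.8, 0], [0.009, -0.003, -0.043, -1, -7.6, 1.8, 0], [0.003, -0.002, -0.044, -1, -7.6, 1.8, 0], [-0.003, -0.002, -0.044, -1, -7.6, 1.8, 0], [-0.008, -0.001, -0.044, -1, -7.6, 1.8, 0]]}}

```text
time_s: 9.95
eef_pos: [0.4373, 0.1086, 0.2483]
orientation: [[0.194, 0.981, 0.019], [0.967, -0.195, 0.165], [0.166, -0.014, -0.986]]
contact_force: [-0.1, 1.0, 0.1]
opening: 0.997
```

```bash
python3 -c "
from pl import *
st()
plan([((.45,-.32,.28),55,0,10)])
import cv2
for n in('top',):
  c=ctrl.capture(n);cv2.imwrite(f'pics/{n}9.png',c['img'][:,:,::-1])
"
```

```text
t 9.95 p [0.4373 0.1086 0.2483] q [  3.8   5.  -17.9 114.5  -8.8  57.7 -20.8] F [-0.1  1.   0.1] op 0.997
z [ 0.019  0.165 -0.986] tilt 9.6 Hx 78.6 yaz -11.2 yz -0.014
# [ 0.45 -0.32  0.28] 55 0 turn [-2.8 -9.3 23.6]
[-0.041, 0.01, -0.01, -0.3, -0.9, 2.4]
[-0.04, 0.011, -0.009, -0.3, -0.9, 2.4]
[-0.04, 0.013, -0.009, -0.3, -0.9, 2.4]
[-0.04, 0.015, -0.008, -0.3, -0.9, 2.4]
[-0.039, 0.016, -0.007, -0.3, -0.9, 2.4]
[-0.038, 0.018, -0.007, -0.3, -0.9, 2.4]
[-0.038, 0.02, -0.006, -0.3, -0.9, 2.4]
[-0.037, 0.021, -0.005, -0.3, -0.9, 2.4]
[-0.036, 0.023, -0.005, -0.3, -0.9, 2.4]
[-0.035, 0.024, -0.004, -0.3, -0.9, 2.4]
```

View pics/top9.png

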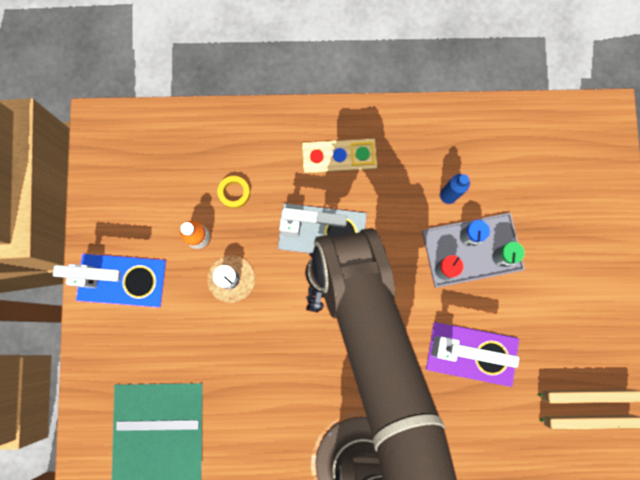

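Emit:
{"op": "move_arm", "data": {"motion": [[-0.041, 0.01, -0.012, -0.3, -0.9, 2.4, 0], [-0.045, 0.011, -0.012, -0.3, -0.9, 2.4, 0], [-0.045, 0.013, -0.01, -0.3, -0.9, 2.4, 0], [-0.045, 0.015, -0.008, -0.3, -0.9, 2.4, 0], [-0.045, 0.016, -0.006, -0.3, -0.9, 2.4, 0], [-0.045, 0.018, -0.005, -0.3, -0.9, 2.4, 0], [-0.045, 0.02, -0.005, -0.3, -0.9, 2.4, 0], [-0.04, 0.021, -0.004, -0.3, -0.9, 2.4, 0], [-0.035, 0.023, -0.004, -0.3, -0.9, 2.4, 0], [0, 0, 0, 0, 0, 0, 0]]}}

```text
time_s: 11.25
eef_pos: [0.4372, -0.3189, 0.2818]
orientation: [[0.544, 0.839, 0.022], [0.839, -0.545, 0.014], [0.023, 0.011, -1.0]]
contact_force: [-0.2, 0.3, 0.0]
opening: 0.996
```

Run:
```python
from pl import *
from h import *
st()
c=ctrl.capture('wrist');cv2.imwrite('pics/wrist10.png',c['img'][:,:,::-1])
pickle.dump(c,open('c10.pkl','wb'))
for X in((.503,-.366,.099),(.572,.039,.008)):print(proj(c,X))
```

```text
t 11.25 p [ 0.4372 -0.3189  0.2818] q [28.3 12.6  4.3 99.9 -2.5 66.9  0.4] F [-0.2  0.3  0. ] op 0.996
z [ 0.022  0.014 -1.   ] tilt 1.5 Hx 57.0 yaz -33.0 yz 0.011
(np.float64(394.86477058969945), np.float64(224.43299965492216))
(np.float64(225.35954064454884), np.float64(-179.65704699721073))
```

View pics/wrist10.png

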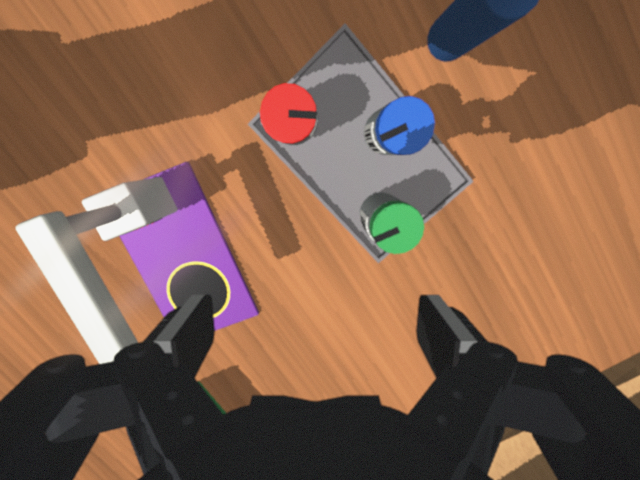

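```bash
cat > stripe.py <<'E'
from h import *
def lid(c,tgt,z,lo,hi,dark=0.6,save=None):
    """lid centre & stripe yaw by ray casting to plane z; lid pixels by hue, stripe = dark pixels within hull"""
    hsv=cv2.cvtColor(c["img"],cv2.COLOR_RGB2HSV);m=cv2.inRange(hsv,lo,hi)
    u,v=map(int,proj(c,tgt));k,l,s,ce=cv2.connectedComponentsWithStats(m)
    i=np.bincount(l[v-15:v+15,u-15:u+15].ravel(),minlength=k)[1:].argmax()+1
    cn=max(cv2.findContours((l==i).astype(np.uint8),0,2)[0],key=cv2.contourArea);h=cv2.convexHull(cn)
    e=cv2.fitEllipse(h);cc=ray(c,*e[0],z)[:2]
    reg=np.zeros(l.shape,np.uint8);cv2.fillConvexPoly(reg,h,1)
    V=hsv[:,:,2];yy,xx=np.nonzero((reg>0)&(V<dark*np.median(V[l==i])))
    pw=np.array([ray(c,x,y,z)[:2] for x,y in zip(xx,yy)]);r=np.linalg.norm(pw-cc,axis=1);pw=pw[r<.024]
    # major axis of the stripe pixels
    mu=pw.mean(0);w,ev=np.linalg.eigh(np.cov((pw-mu).T));d=ev[:,1];d=d*np.sign(d@(mu-cc))
    a=mu-cc
    return cc,e,len(pw),np.degrees(np.arctan2(d[1],d[0])),np.degrees(np.arctan2(a[1],a[0])),np.linalg.norm(a),np.sqrt(w)
E
python3 - <<'E'
from stripe import *
c=pickle.load(open('c10.pkl','rb'))
print(lid(c,(.503,-.366,.099),.099,(50,120,50),(85,255,255)))
print("size mm",[ (np.linalg.norm(ray(c,397+a,228,.099)-ray(c,397-a,228,.099))) for a in(25.5,)])
T=pickle.load(open('c0.pkl','rb'))['top'];print(lid(T,(.503,-.366,.099),.099,(50,120,50),(85,255,255),.7))
crop(c,340,460,180,280,5,'pics/g10.png')
E
```

```text
(array([ 0.50303445, -0.36880908]), ((396.3136901855469, 226.75808715820312), (50.69886016845703, 52.44189453125), 92.90614318847656), 166, np.float64(-139.2040727001987), np.float64(173.67211822578955), np.float64(0.010821836173229604), array([0.00617252, 0.00903262]))
size mm [np.float64(0.05028199499368241)]
(array([ 0.50179693, -0.36514353]), ((512.286376953125, 252.32945251464844), (20.79244613647461, 22.697811126708984), 89.70538330078125), 38, np.float64(-128.61588019691953), np.float64(160.57652397608274), np.float64(0.01090424814373232), array([0.00655381, 0.01138488]))
```

View pics/g10.png

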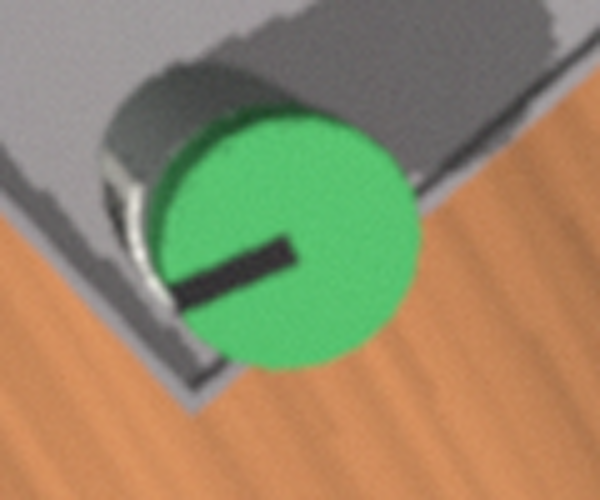

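```bash
sed -i 's/yy,xx=np.nonzero((reg>0)&(V<dark\*np.median(V\[l==i\])))/yy,xx=np.nonzero((reg>0)\&(V<dark*np.median(V[l==i]))\&(hsv[:,:,1]<110))/' stripe.py
python3 - <<'E'
from stripe import *
c=pickle.load(open('c10.pkl','rb'))
print(lid(c,(.503,-.366,.099),.099,(50,120,120),(85,255,255)))
a=ray(c,398,229.4,.099);b=ray(c,376.4,239,.099);print(a,b,np.degrees(np.arctan2(*(b-a)[[1,0]])))
E
```

```text
(array([ 0.50330982, -0.36995316]), ((397.1331481933594, 227.56027221679688), (48.26998519897461, 52.47669219970703), 63.00235366821289), 141, np.float64(171.475844683497), np.float64(-179.22406646849836), np.float64(0.012093140142466478), array([0.0017164 , 0.00687423]))
[ 0.50310673 -0.3720347   0.099     ] [ 0.480331   -0.36875939  0.099     ] 171.81656509669736
```

```bash
python3 -c "
from pl import *
plan([((.503,-.37,.16),55,0,4)])
"
```

```text
# [ 0.503 -0.37   0.16 ] 55 0 turn [ 0.5 -1.4  2.1]
[-0.003, 0.021, 0.031, 0.1, -0.4, 0.5]
[-0.003, 0.021, 0.031, 0.1, -0.4, 0.5]
[-0.002, 0.021, 0.03, 0.1, -0.4, 0.5]
[-0.002, 0.021, 0.03, 0.1, -0.4, 0.5]
```

Emit:
{"op": "move_arm", "data": {"motion": [[-0.003, 0.021, 0.031, 0.1, -0.4, 0.5, 0], [-0.003, 0.021, 0.031, 0.1, -0.4, 0.5, 0], [-0.002, 0.021, 0.03, 0.1, -0.4, 0.5, 0], [-0.002, 0.019, 0.03, 0.1, -0.3, 0.5, 0], [0, 0, 0, 0, 0, 0, 0]]}}

```text
time_s: 11.92
eef_pos: [0.5061, -0.362, 0.1563]
orientation: [[0.563, 0.826, 0.003], [0.826, -0.563, 0.004], [0.005, 0.0, -1.0]]
contact_force: [0.3, -0.0, 0.0]
opening: 1.001
```

Run:
```python
from pl import *
from stripe import *
st()
c=ctrl.capture('wrist');cv2.imwrite('pics/wrist11.png',c['img'][:,:,::-1])
print(lid(c,(.503,-.37,.099),.099,(50,120,120),(85,255,255)))
plan([((.503,-.37,.047),55,0,4)])
```

```text
t 11.93 p [ 0.5061 -0.362   0.1563] q [28.1 27.2  4.4 96.8 -2.8 56.1 -0.7] F [ 0.3 -0.   0. ] op 1.001
z [ 0.003  0.004 -1.   ] tilt 0.3 Hx 55.7 yaz -34.3 yz 0.0
(array([ 0.50411382, -0.37029341]), ((319.0015869140625, 270.9730529785156), (74.92105865478516, 80.1004638671875), 92.03546142578125), 337, np.float64(171.6072814948045), np.float64(179.67759306252108), np.float64(0.012440446913886374), array([0.00182466, 0.00659441]))
# [ 0.503 -0.37   0.047] 55 0 turn [ 0.1 -0.3  0.7]
[-0.002, 0.0, 0.028, 0.0, -0.1, 0.2]
[-0.002, 0.0, 0.028, 0.0, -0.1, 0.2]
[-0.002, 0.0, 0.028, 0.0, -0.1, 0.2]
[-0.002, 0.0, 0.028, 0.0, -0.1, 0.2]
```

View pics/wrist11.png

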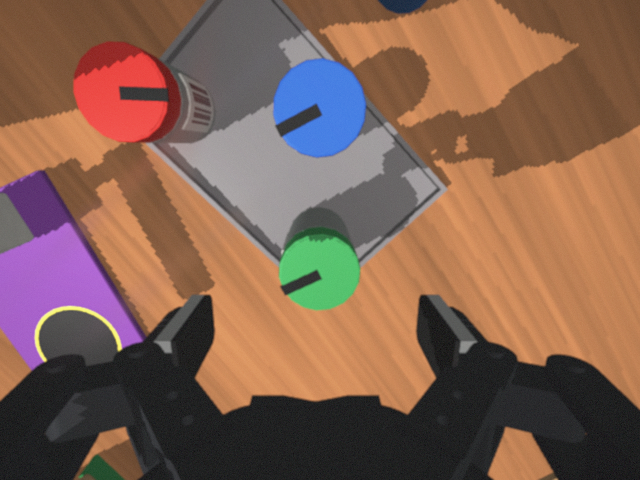

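Emit:
{"op": "move_arm", "data": {"motion": [[-0.002, 0, 0.027, 0, 0, 0.1, 0], [-0.002, 0, 0.027, 0, 0, 0.1, 0], [-0.002, 0, 0.027, 0, 0, 0.1, 0], [-0.001, 0.001, 0.025, 0, 0, 0.1, 0], [0, 0, 0, 0, 0, 0, 0]]}}

```text
time_s: 12.6
eef_pos: [0.5067, -0.365, 0.0588]
orientation: [[0.565, 0.825, 0.016], [0.825, -0.565, 0.001], [0.01, 0.012, -1.0]]
contact_force: [0.3, 0.3, 0.5]
opening: 0.999
```

Run:
```python
from pl import *
from stripe import *
st()
c=ctrl.capture('wrist');cv2.imwrite('pics/wrist12.png',c['img'][:,:,::-1])
plan([((.504,-.37,.047),55,0,1)])
```

```text
t 12.6 p [ 0.5067 -0.365   0.0588] q [ 29.   33.8   3.6 101.1  -3.6  44.5   0.2] F [0.3 0.3 0.5] op 0.999
z [ 0.016  0.001 -1.   ] tilt 0.9 Hx 55.6 yaz -34.4 yz 0.012
# [ 0.504 -0.37   0.047] 55 0 turn [ 0.8 -0.6  0.6]
[-0.006, -0.001, 0.013, 0.8, -0.6, 0.6]
```

View pics/wrist12.png

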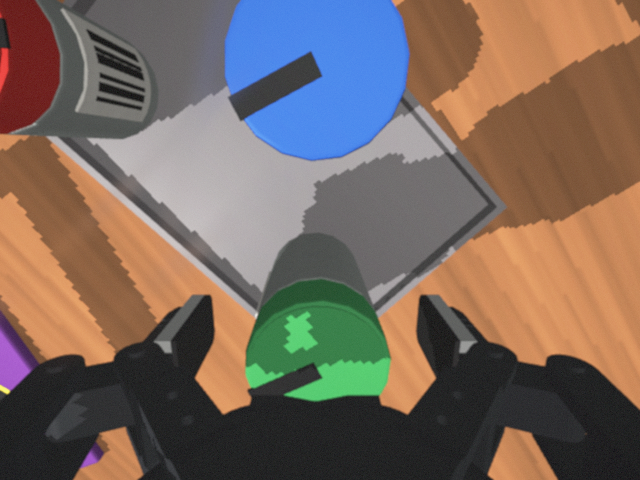

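Emit:
{"op": "move_arm", "data": {"motion": [[-0.006, 0, 0.011, 0.7, -0.5, 0.3, 0], [-0.001, 0, 0.002, 0, 0, 0, 0.3], [0, 0, 0, 0, 0, 0, 0.8], [0, 0, 0, 0, 0, 0, 1], [0, 0, 0, 0, 0, 0, 1], [0, 0, 0, 0, 0, 0, 1]]}}

```text
time_s: 13.4
eef_pos: [0.5052, -0.3724, 0.0506]
orientation: [[0.569, 0.822, 0.006], [0.822, -0.569, -0.003], [0.001, 0.007, -1.0]]
contact_force: [-0.1, -0.2, -0.2]
opening: 0.6
```

Run:
```python
from pl import *
st()
s=ctrl.read_state();p=s["eef_pos"]
plan([((p[0],p[1],.20),55,0,4),((.60,-.10,.20),-34,0,9)])
```

```text
t 13.4 p [ 0.5052 -0.3724  0.0506] q [ 2.920e+01  3.480e+01  4.000e+00  1.006e+02 -3.400e+00  4.430e+01
  1.000e-01] F [-0.1 -0.2 -0.2] op 0.6
z [ 0.006 -0.003 -1.   ] tilt 0.4 Hx 55.3 yaz -34.7 yz 0.007
# [ 0.50518921 -0.37243829  0.2       ] 55 0 turn [ 0.4 -0.1  0.3]
[0.0, 0.0, -0.037, 0.1, -0.0, 0.1]
[0.0, 0.0, -0.037, 0.1, -0.0, 0.1]
[0.0, 0.0, -0.037, 0.1, -0.0, 0.1]
[0.0, 0.0, -0.037, 0.1, -0.0, 0.1]
# [ 0.6 -0.1  0.2] -34 0 turn [ 0.  0. 89.]
[0.031, -0.009, 0.0, 0.0, 0.0, 9.9]
[0.029, -0.014, 0.0, 0.0, 0.0, 9.9]
[0.026, -0.019, 0.0, 0.0, 0.0, 9.9]
[0.022, -0.023, 0.0, 0.0, 0.0, 9.9]
[0.018, -0.026, 0.0, 0.0, 0.0, 9.9]
[0.013, -0.029, 0.0, 0.0, 0.0, 9.9]
[0.008, -0.031, 0.0, 0.0, 0.0, 9.9]
[0.003, -0.032, 0.0, 0.0, 0.0, 9.9]
[-0.003, -0.032, 0.0, 0.0, 0.0, 9.9]
```

Emit:
{"op": "move_arm", "data": {"motion": [[0, 0, -0.03, 0, 0, 0, 1], [0, 0, -0.04, 0, 0, 0, 1], [0, 0, -0.04, 0, 0, 0, 1], [0, 0, -0.04, 0, 0, 0, 1], [0.031, -0.009, 0, 0, 0, 9.9, 1], [0.029, -0.014, 0, 0, 0, 9.9, 1], [0.026, -0.019, 0, 0, 0, 9.9, 1], [0.022, -0.023, 0, 0, 0, 9.9, 1], [0.018, -0.026, 0, 0, 0, 9.9, 1], [0.013, -0.029, 0, 0, 0, 9.9, 1], [0.008, -0.031, 0, 0, 0, 9.9, 1], [0.003, -0.032, 0, 0, 0, 9.9, 1]]}}

```text
time_s: 14.9
eef_pos: [0.5892, -0.1258, 0.2024]
orientation: [[0.893, -0.451, 0.0], [-0.451, -0.893, 0.0], [0.0, -0.0, -1.0]]
contact_force: [-0.2, 0.3, -2.1]
opening: 0.602
```

Run:
```python
from pl import *
import cv2
st()
c=ctrl.capture('scene');cv2.imwrite('pics/scene13.png',c['img'][:,:,::-1])
plan([((.60,-.10,.12),-33.5,0,3),((.60,-.10,.048),-33.5,0,3)])
```

```text
t 14.9 p [ 0.5892 -0.1258  0.2024] q [  -6.1   23.2   18.2   97.7   -8.1   60.3 -102. ] F [-0.2  0.3 -2.1] op 0.602
z [ 0.  0. -1.] tilt 0.0 Hx -26.8 yaz -116.8 yz -0.0
# [ 0.6  -0.1   0.12] -33.5 0 turn [-0.2  0.1  6.4]
[-0.0, -0.007, 0.027, -0.1, 0.0, 2.1]
[-0.001, -0.007, 0.027, -0.1, 0.0, 2.1]
[-0.001, -0.007, 0.027, -0.1, 0.0, 2.1]
# [ 0.6   -0.1    0.048] -33.5 0 turn [0. 0. 0.]
[0.0, 0.0, 0.024, 0.0, 0.0, 0.0]
[0.0, 0.0, 0.024, 0.0, 0.0, 0.0]
[0.0, 0.0, 0.024, 0.0, 0.0, 0.0]
```

View pics/scene13.png

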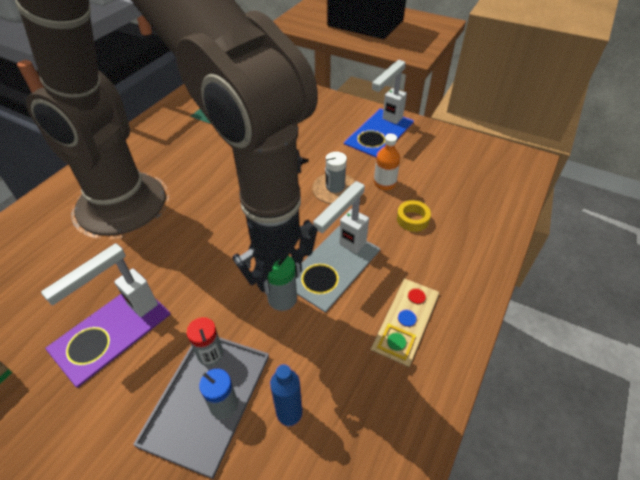

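Emit:
{"op": "move_arm", "data": {"motion": [[0, -0.009, 0.027, 0, 0, 2.2, 1], [-0.001, -0.009, 0.027, 0, 0, 2.2, 1], [-0.001, -0.007, 0.027, 0, 0, 2.2, 1], [0, 0, 0.024, 0, 0, 0, 1], [0, 0, 0.024, 0, 0, 0, 1], [0, 0, 0.016, 0, 0, 0, 1], [0, 0, 0, 0, 0, 0, 1]]}}

```text
time_s: 15.82
eef_pos: [0.6018, -0.0923, 0.0518]
orientation: [[0.835, -0.55, -0.001], [-0.55, -0.835, 0.005], [-0.003, -0.004, -1.0]]
contact_force: [0.1, -0.0, -1.2]
opening: 0.596
```

Run:
```python
from pl import *
st()
```

```text
t 15.82 p [ 0.6018 -0.0923  0.0518] q [  -7.2   34.2   16.   103.6  -13.3   44.  -107.6] F [ 0.1 -0.  -1.2] op 0.596
z [-0.001  0.005 -1.   ] tilt 0.3 Hx -33.4 yaz -123.4 yz -0.004
```

Emit:
{"op": "move_arm", "data": {"motion": [[0, 0, 0.004, 0, 0, 0, 1], [0, 0, 0.001, 0, 0, 0, 1], [0, 0, 0, 0, 0, 0, 0.8], [0, 0, 0, 0, 0, 0, 0.4], [0, 0, 0, 0, 0, 0, 0], [0, 0, 0, 0, 0, 0, 0]]}}

```text
time_s: 16.58
eef_pos: [0.6044, -0.0929, 0.0502]
orientation: [[0.835, -0.55, 0.006], [-0.55, -0.835, 0.004], [0.002, -0.007, -1.0]]
contact_force: [-0.2, -0.1, 0.3]
opening: 0.981
```

Run:
```python
from pl import *
st()
s=ctrl.read_state();p=s["eef_pos"]
plan([((p[0],p[1],.16),-33.4,0,3),((.56,-.22,.21),69,10,9)])
```

```text
t 16.57 p [ 0.6044 -0.0929  0.0502] q [  -7.1   34.4   15.9  103.6  -13.4   43.6 -107.5] F [-0.2 -0.1  0.3] op 0.981
z [ 0.006  0.004 -1.   ] tilt 0.4 Hx -33.4 yaz -123.4 yz -0.007
# [ 0.60435549 -0.0928544   0.16      ] -33.4 0 turn [-0.4 -0.1  0. ]
[0.0, -0.0, -0.037, -0.1, -0.0, 0.0]
[0.0, -0.0, -0.037, -0.1, -0.0, 0.0]
[0.0, -0.0, -0.037, -0.1, -0.0, 0.0]
# [ 0.56 -0.22  0.21] 69 10 turn [   8.9    7.2 -102.1]
[0.004, 0.015, -0.006, 1.0, 0.8, -11.3]
[0.001, 0.015, -0.006, 1.0, 0.8, -11.3]
[-0.002, 0.015, -0.006, 1.0, 0.8, -11.3]
[-0.005, 0.014, -0.006, 1.0, 0.8, -11.3]
[-0.007, 0.013, -0.007, 1.0, 0.8, -11.3]
[-0.01, 0.011, -0.007, 1.0, 0.8, -11.3]
[-0.011, 0.009, -0.007, 1.0, 0.8, -11.3]
[-0.013, 0.006, -0.008, 1.0, 0.8, -11.3]
[-0.013, 0.003, -0.008, 1.0, 0.8, -11.3]
```

Emit:
{"op": "move_arm", "data": {"motion": [[0, 0, -0.037, 0, 0, 0, 0], [0, 0, -0.045, 0, 0, 0, 0], [0, 0, -0.05, 0, 0, 0, 0], [0.004, 0.015, -0.01, 1, 0.8, -10, 0], [0.001, 0.015, -0.01, 1, 0.8, -10, 0], [-0.002, 0.015, -0.01, 1, 0.8, -10, 0], [-0.005, 0.014, -0.006, 1, 0.8, -10, 0], [-0.007, 0.013, -0.007, 1, 0.8, -10, 0], [-0.01, 0.011, -0.007, 1, 0.8, -10, 0], [-0.011, 0.009, -0.007, 1, 0.8, -10, 0], [-0.013, 0.006, -0.008, 1, 0.8, -10, 0], [-0.013, 0.003, -0.008, 1, 0.8, -10, 0]]}}

```text
time_s: 18.08
eef_pos: [0.5493, -0.2219, 0.253]
orientation: [[0.491, 0.867, 0.09], [0.85, -0.499, 0.169], [0.191, -0.006, -0.982]]
contact_force: [0.2, 0.2, -0.5]
opening: 1.0
```

Run:
```python
from pl import *
from stripe import *
st()
for n in('wrist','top'):
  c=ctrl.capture(n);cv2.imwrite(f'pics/{n}14.png',c['img'][:,:,::-1]);pickle.dump(c,open(f'{n}14.pkl','wb'))
  try: print(lid(c,(.604,-.093,.095),.095,(50,120,90),(85,255,255)))
  except Exception as e:print(e)
plan([((.55,-.24,.23),69,20,4),((.555,-.218,.20),69,48,4)])
```

```text
t 18.07 p [ 0.5493 -0.2219  0.253 ] q [ 22.8  19.3   1.2  95.6 -12.6  64.8  -0.6] F [ 0.2  0.2 -0.5] op 1.0
z [ 0.09   0.169 -0.982] tilt 11.0 Hx 60.0 yaz -29.9 yz -0.006
(array([ 0.60429226, -0.09433997]), ((297.176025390625, 100.5918960571289), (55.54856491088867, 60.428916931152344), 162.71397399902344), 176, np.float64(82.81149847994861), np.float64(82.83272460570599), np.float64(0.013200945448861016), array([0.00176771, 0.00624254]))
(array([ 0.60197111, -0.08896372]), ((394.9512939453125, 213.29092407226562), (20.41364288330078, 21.531951904296875), 11.838411331176758), 8, np.float64(89.05609570327336), np.float64(75.44620941833799), np.float64(0.013509953754251944), array([       nan, 0.00592491]))
# [ 0.55 -0.24  0.23] 69 20 turn [ 2.2  9.  -9.1]
[-0.004, 0.002, 0.005, 0.5, 2.3, -2.3]
[-0.005, 0.002, 0.005, 0.5, 2.3, -2.3]
[-0.005, 0.002, 0.005, 0.5, 2.3, -2.3]
[-0.005, 0.002, 0.004, 0.5, 2.3, -2.3]
# [ 0.555 -0.218  0.2  ] 69 48 turn [ 0. 28.  0.]
[0.003, -0.001, 0.009, 0.0, 7.0, 0.0]
[0.002, -0.001, 0.009, 0.0, 7.0, 0.0]
[0.0, -0.001, 0.009, 0.0, 7.0, 0.0]
[-0.001, -0.001, 0.009, 0.0, 7.0, 0.0]stripe.py:15: RuntimeWarning: invalid value encountered in sqrt
  return cc,e,len(pw),np.degrees(np.arctan2(d[1],d[0])),np.degrees(np.arctan2(a[1],a[0])),np.linalg.norm(a),np.sqrt(w)
```

View pics/wrist14.png

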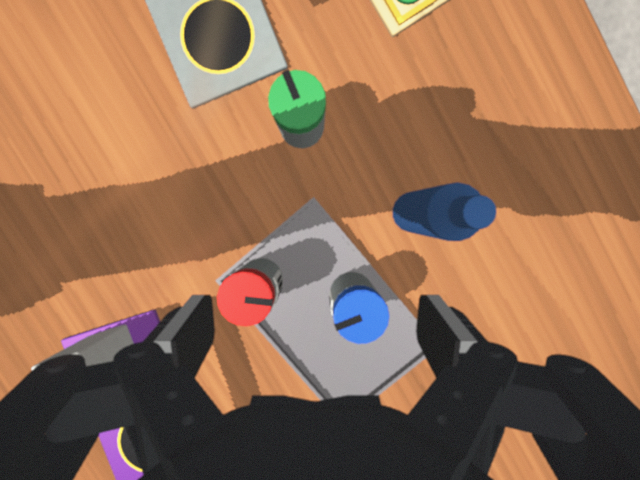

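View pics/top14.png

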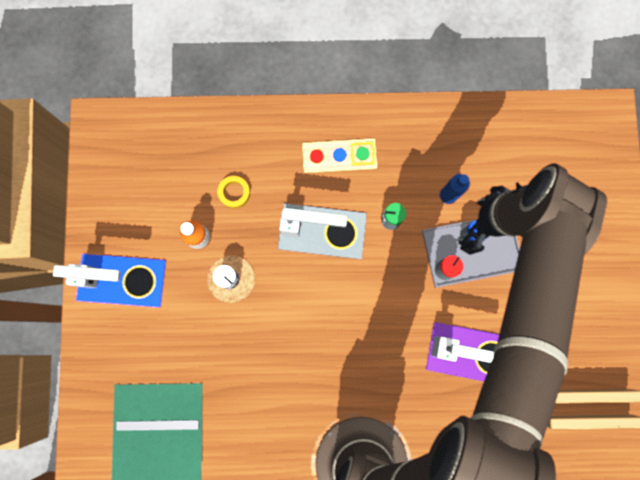

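Run:
```python
from pl import *
from h import *
def circ(c,box,f=18):
    hsv=cv2.cvtColor(c["img"],cv2.COLOR_RGB2HSV);m=cv2.inRange(hsv,(f,90,60),(38,255,255))
    x0,y0,x1,y1=box;cn=np.argwhere(m[y0:y1,x0:x1]>0)
    p=np.array([ray(c,x+x0,y+y0,.008)[:2] for y,x in cn])
    A=np.c_[2*p,np.ones(len(p))];x=np.linalg.lstsq(A,(p**2).sum(1),rcond=None)[0];return x[:2],np.sqrt(x[2]+x[:2]@x[:2]),len(p)
w=pickle.load(open('wrist14.pkl','rb'));t=pickle.load(open('top14.pkl','rb'))
print(circ(w,(170,0,262,85)));print(circ(t,(320,212,362,255)))
plan([((.576,-.172,.14),70,48,7)])
crop(w,140,300,0,120,4,"pics/w14.png")
```

```text
(array([0.57199022, 0.03818227]), np.float64(0.03881921242389373), 883)
(array([0.57050624, 0.0403308 ]), np.float64(0.037213392587438346), 182)
# [ 0.576 -0.172  0.14 ] 70 48 turn [ 4.9 36.9 -9.3]
[0.005, -0.0, 0.017, 0.7, 5.3, -1.3]
[0.004, -0.0, 0.018, 0.7, 5.3, -1.3]
[0.002, 0.0, 0.018, 0.7, 5.3, -1.3]
[0.0, 0.001, 0.018, 0.7, 5.3, -1.3]
[-0.001, 0.001, 0.018, 0.7, 5.3, -1.3]
[-0.003, 0.001, 0.018, 0.7, 5.3, -1.3]
[-0.005, 0.001, 0.018, 0.7, 5.3, -1.3]
```

View pics/w14.png

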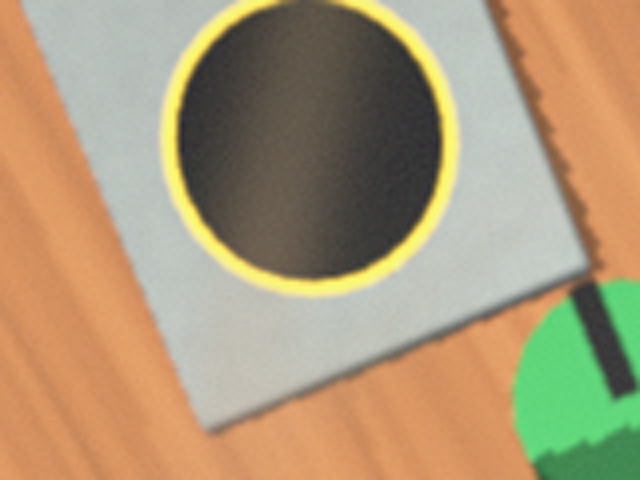

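Emit:
{"op": "move_arm", "data": {"motion": [[0.005, 0, 0.012, 0.7, 5.3, -1.3, 0], [0.004, 0, 0.012, 0.7, 5.3, -1.3, 0], [0.002, 0, 0.016, 0.7, 5.3, -1.3, 0], [0, 0.001, 0.018, 0.7, 5.3, -1.3, 0], [-0.001, 0.001, 0.018, 0.7, 5.3, -1.3, 0], [-0.003, 0.001, 0.018, 0.7, 5.3, -1.3, 0], [-0.005, 0.001, 0.018, 0.7, 5.1, -1.3, 0], [0, 0, 0, 0, 0, 0, 0]]}}

```text
time_s: 19.18
eef_pos: [0.5806, -0.1657, 0.1509]
orientation: [[0.256, 0.929, 0.266], [0.605, -0.368, 0.706], [0.754, -0.02, -0.656]]
contact_force: [-0.7, -0.2, -0.9]
opening: 1.001
```

Run:
```python
from pl import *
from stripe import *
st()
for n in('wrist','scene'):
  c=ctrl.capture(n);cv2.imwrite(f'pics/{n}15.png',c['img'][:,:,::-1])
  if n=='wrist':print(lid(c,(.604,-.094,.095),.095,(50,120,90),(85,255,255)))
plan([((.591,-.131,.09),70,48.3,2),((.609,-.081,.042),70,48.3,3)])
```

```text
t 19.18 p [ 0.5806 -0.1657  0.1509] q [ 43.8  38.  -11.2  98.2 -44.9  66.5  38.9] F [-0.7 -0.2 -0.9] op 1.001
z [ 0.266  0.706 -0.656] tilt 49.0 Hx 67.1 yaz -21.6 yz -0.02
(array([ 0.60157527, -0.09825372]), ((307.9963684082031, 239.13470458984375), (66.66650390625, 71.47199249267578), 52.46390151977539), 149, np.float64(83.5174073982198), np.float64(74.11215255693948), np.float64(0.015331242754427), array([0.00171509, 0.0048105 ]))
# [ 0.591 -0.131  0.09 ] 70 48.3 turn [ 0.6 -0.6 -1.6]
[-0.012, -0.002, 0.034, 0.3, -0.3, -0.8]
[-0.012, -0.002, 0.034, 0.3, -0.3, -0.8]
# [ 0.609 -0.081  0.042] 70 48.3 turn [0. 0. 0.]
[-0.0, -0.0, 0.024, 0.0, 0.0, 0.0]
[-0.0, -0.0, 0.024, 0.0, 0.0, 0.0]
[-0.0, -0.0, 0.024, 0.0, 0.0, 0.0]
```

View pics/wrist15.png

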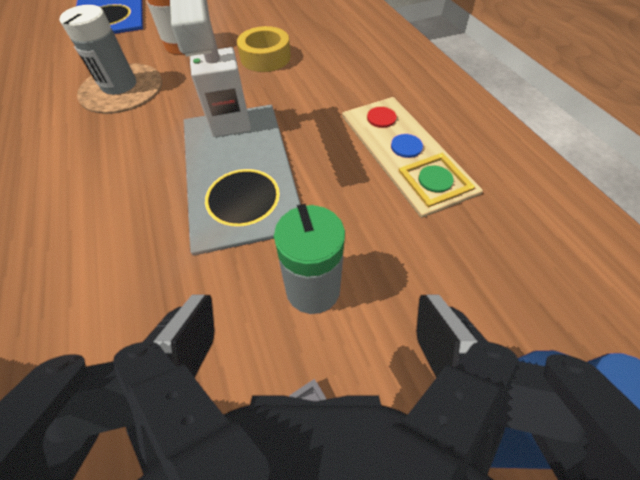

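View pics/scene15.png

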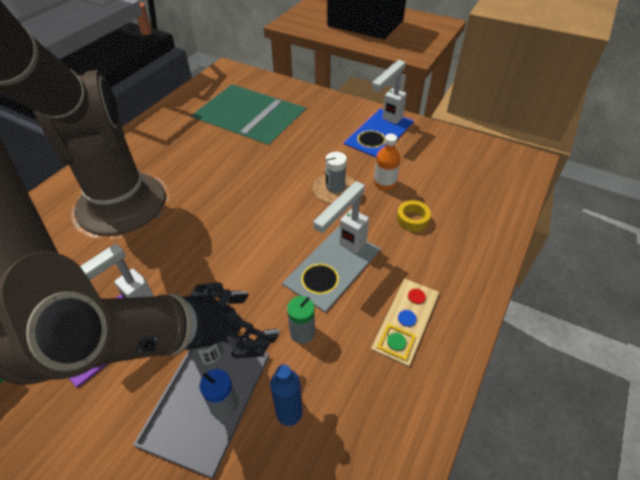

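Emit:
{"op": "move_arm", "data": {"motion": [[-0.012, -0.002, 0.034, 0.3, -0.2, -0.8, 0], [-0.012, -0.002, 0.034, 0.3, -0.2, -0.8, 0], [0, 0, 0.022, 0, 0, 0, 0], [0, 0, 0.02, 0, 0, 0, 0]]}}

```text
time_s: 19.77
eef_pos: [0.6067, -0.1019, 0.0689]
orientation: [[0.225, 0.939, 0.262], [0.634, -0.345, 0.692], [0.74, 0.01, -0.672]]
contact_force: [-0.1, -0.3, -0.1]
opening: 1.001
```

Run:
```python
from pl import *
import cv2
st()
c=ctrl.capture('wrist');cv2.imwrite('pics/wrist16.png',c['img'][:,:,::-1])
plan([((.608,-.081,.042),70,48.3,1)])
```

```text
t 19.77 p [ 0.6067 -0.1019  0.0689] q [ 39.4  43.4 -14.1 102.1 -48.3  54.6  44.2] F [-0.1 -0.3 -0.1] op 1.001
z [ 0.262  0.692 -0.672] tilt 47.8 Hx 70.5 yaz -20.2 yz 0.01
# [ 0.608 -0.081  0.042] 70 48.3 turn [0.3 0.4 0.4]
[-0.008, -0.005, 0.03, 0.3, 0.4, 0.4]
```

View pics/wrist16.png

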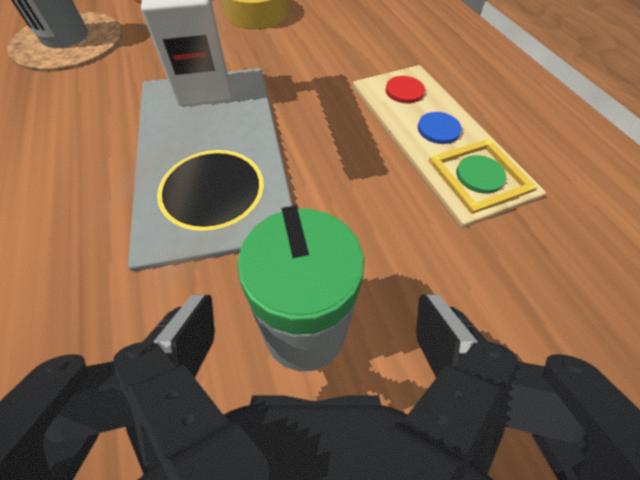

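Emit:
{"op": "move_arm", "data": {"motion": [[-0.004, -0.004, 0.014, 0.2, 0.2, 0.2, 0], [-0.003, -0.002, 0.013, 0.1, 0.1, 0.2, 0], [0, 0, 0, 0, 0, 0, 0]]}}

```text
time_s: 20.2
eef_pos: [0.6076, -0.0818, 0.0458]
orientation: [[0.228, 0.939, 0.256], [0.629, -0.343, 0.697], [0.743, 0.002, -0.669]]
contact_force: [-0.3, -0.3, -0.2]
opening: 0.999
```

Run:
```python
from pl import *
import cv2
st()
c=ctrl.capture('wrist');cv2.imwrite('pics/wrist17.png',c['img'][:,:,::-1])
plan([((.608,-.081,.042),70,48.3,1)])
```

```text
t 20.2 p [ 0.6076 -0.0818  0.0458] q [ 38.5  45.3 -15.1 103.2 -49.6  51.9  45.5] F [-0.3 -0.3 -0.2] op 0.999
z [ 0.256  0.697 -0.669] tilt 48.0 Hx 70.1 yaz -20.1 yz 0.002
# [ 0.608 -0.081  0.042] 70 48.3 turn [0.2 0.3 0.1]
[-0.002, -0.0, 0.004, 0.2, 0.3, 0.1]
```

View pics/wrist17.png

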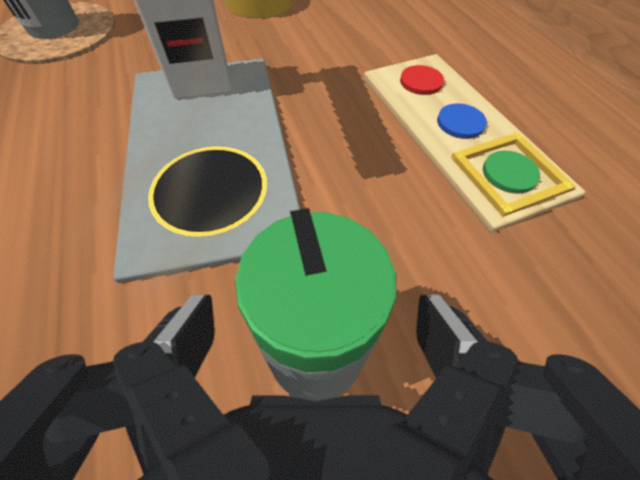

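Emit:
{"op": "move_arm", "data": {"motion": [[0, 0, 0, 0, 0, 0, 0.3], [0, 0, 0, 0, 0, 0, 0.8], [0, 0, 0, 0, 0, 0, 1], [0, 0, 0, 0, 0, 0, 1], [0, 0, 0, 0, 0, 0, 1]]}}

```text
time_s: 20.88
eef_pos: [0.6082, -0.0843, 0.0469]
orientation: [[0.229, 0.938, 0.259], [0.63, -0.346, 0.696], [0.742, 0.004, -0.67]]
contact_force: [-0.5, -0.4, 0.5]
opening: 0.6
```

Run:
```python
from pl import *
from stripe import *
st()
c=ctrl.capture('wrist');cv2.imwrite('pics/wrist18.png',c['img'][:,:,::-1]);pickle.dump(c,open('w18.pkl','wb'))
print(lid(c,(.604,-.094,.095),.095,(50,120,90),(85,255,255)))
crop(c,210,430,190,400,2.7,'pics/g18.png')
```

```text
t 20.88 p [ 0.6082 -0.0843  0.0469] q [ 38.6  45.2 -15.  103.1 -49.6  52.   45.5] F [-0.5 -0.4  0.5] op 0.6
z [ 0.259  0.696 -0.67 ] tilt 47.9 Hx 70.0 yaz -20.2 yz 0.004
(array([ 0.60334808, -0.09833222]), ((314.6502990722656, 285.732666015625), (154.47506713867188, 155.81326293945312), 75.84697723388672), 897, np.float64(80.06581260495899), np.float64(76.94860254944324), np.float64(0.01439127205384293), array([0.00260353, 0.0058401 ]))
```

View pics/g18.png

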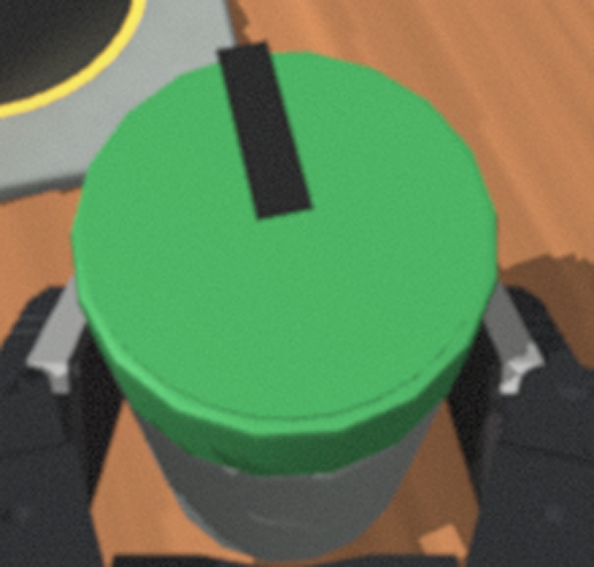

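Run:
```python
from h import *
c=pickle.load(open('w18.pkl','rb'))
f=lambda x,y:ray(c,210+x/2.7,190+y/2.7,.0955)[:2]
az=lambda a,b:np.degrees(np.arctan2(*(f(*b)-f(*a))[::-1]))
print(az((285,213),(244,48)),az((259,218),(219,50)),az((311,208),(268,43)),f(285,238),f(285,213),np.linalg.norm(f(73,240)-f(497,240)))
```

```text
82.14647655269809 82.49557273636839 81.87742864141829 [ 0.60445308 -0.09616992] [ 0.60560666 -0.09306025] 0.050087583225776625
```

Run:
```python
from pl import *
plan([((.605,-.09,.072),70.3,48,1),((.536,-.060,.072),70.3,48,2),((.576,.0513,.066),70.3,48,4)])
```

```text
# [ 0.605 -0.09   0.072] 70.3 48 turn [ 0.5  0.1 -0.2]
[0.014, -0.001, -0.022, 0.5, 0.1, -0.2]
# [ 0.536 -0.06   0.072] 70.3 48 turn [0. 0. 0.]
[0.002, -0.038, 0.002, 0.0, 0.0, 0.0]
[0.002, -0.038, 0.002, 0.0, 0.0, 0.0]
# [0.576  0.0513 0.066 ] 70.3 48 turn [0. 0. 0.]
[0.019, 0.0, 0.023, 0.0, 0.0, 0.0]
[0.019, 0.0, 0.023, 0.0, 0.0, 0.0]
[0.019, 0.0, 0.023, 0.0, 0.0, 0.0]
[0.019, 0.0, 0.023, 0.0, 0.0, 0.0]
```

Emit:
{"op": "move_arm", "data": {"motion": [[0.01, 0, -0.012, 0.2, 0, -0.1, 1], [0.008, 0, -0.01, 0.2, 0, -0.1, 1], [0.002, -0.036, 0.002, 0, 0, 0, 1], [0.002, -0.038, 0.002, 0, 0, 0, 1], [0, 0, 0, 0, 0, 0, 1]]}}

```text
time_s: 21.55
eef_pos: [0.5377, -0.0591, 0.079]
orientation: [[0.224, 0.941, 0.254], [0.634, -0.338, 0.695], [0.74, 0.005, -0.672]]
contact_force: [0.5, -0.8, -1.4]
opening: 0.594
```

Run:
```python
from pl import *
import cv2
st()
c=ctrl.capture('scene');cv2.imwrite('pics/scene19.png',c['img'][:,:,::-1])
plan([((.576,.0513,.066),70.3,48,4)])
```

```text
t 21.55 p [ 0.5377 -0.0591  0.079 ] q [ 41.5  38.  -16.5 113.3 -51.1  50.8  48.8] F [ 0.5 -0.8 -1.4] op 0.594
z [ 0.254  0.695 -0.672] tilt 47.8 Hx 70.5 yaz -19.8 yz 0.005
# [0.576  0.0513 0.066 ] 70.3 48 turn [0.4 0.3 0.2]
[0.017, -0.001, 0.024, 0.1, 0.1, 0.1]
[0.017, -0.001, 0.024, 0.1, 0.1, 0.1]
[0.017, -0.001, 0.024, 0.1, 0.1, 0.1]
[0.017, -0.001, 0.024, 0.1, 0.1, 0.1]
```

View pics/scene19.png

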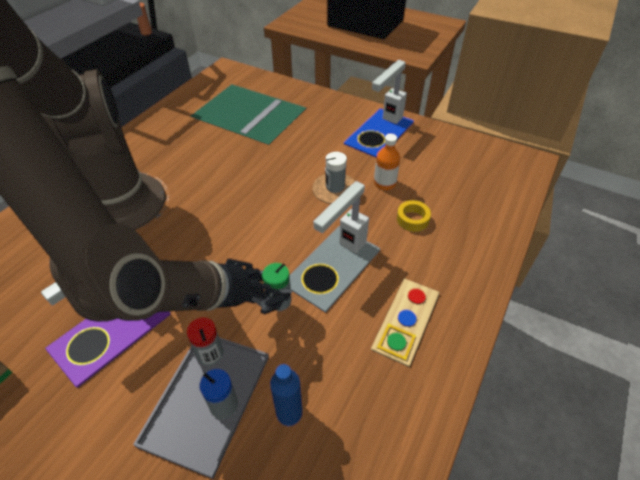

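Emit:
{"op": "move_arm", "data": {"motion": [[0.017, -0.001, 0.024, 0.1, 0.1, 0, 1], [0.017, -0.001, 0.024, 0.1, 0.1, 0, 1], [0.017, -0.001, 0.024, 0.1, 0.1, 0, 1], [0.013, -0.001, 0.02, 0.1, 0, 0, 1], [0, 0, 0, 0, 0, 0, 1]]}}

```text
time_s: 22.22
eef_pos: [0.5823, 0.0443, 0.0678]
orientation: [[0.219, 0.94, 0.26], [0.633, -0.34, 0.696], [0.743, 0.013, -0.67]]
contact_force: [0.5, 0.2, -2.9]
opening: 0.593
```

Run:
```python
from pl import *
from stripe import *
st()
c=ctrl.capture('wrist');cv2.imwrite('pics/wrist20.png',c['img'][:,:,::-1]);pickle.dump(c,open('w20.pkl','wb'))
plan([((.576,.0513,.0565),70.3,48,2)])
```

```text
t 22.23 p [0.5823 0.0443 0.0678] q [ 35.7  40.1 -24.6 114.5 -56.7  39.7  45.8] F [ 0.5  0.2 -2.9] op 0.593
z [ 0.26   0.696 -0.67 ] tilt 48.0 Hx 70.9 yaz -19.9 yz 0.013
# [0.576  0.0513 0.0565] 70.3 48 turn [0.7 0.1 0.4]
[-0.002, -0.005, 0.006, 0.3, 0.1, 0.2]
[-0.002, -0.005, 0.006, 0.3, 0.1, 0.2]
```

View pics/wrist20.png

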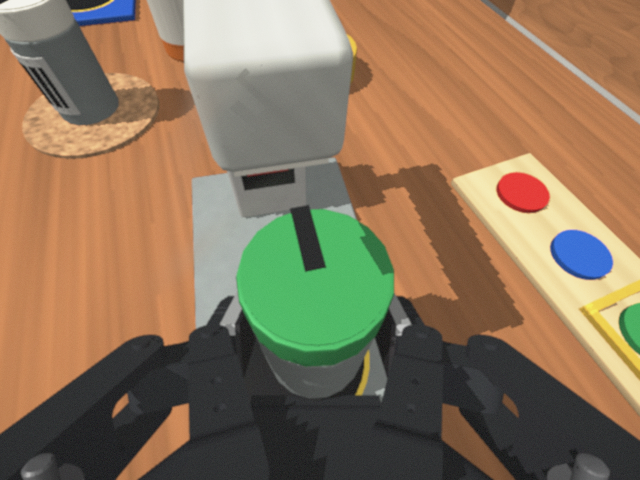

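Emit:
{"op": "move_arm", "data": {"motion": [[-0.001, -0.005, 0.006, 0.3, 0, 0.2, 1], [-0.001, -0.004, 0.006, 0.3, 0, 0.2, 1], [0, 0, 0, 0, 0, 0, 1]]}}

```text
time_s: 22.65
eef_pos: [0.5773, 0.0504, 0.0572]
orientation: [[0.229, 0.94, 0.254], [0.632, -0.342, 0.696], [0.741, 0.001, -0.672]]
contact_force: [-0.3, 0.2, -1.8]
opening: 0.592
```

Run:
```python
from pl import *
st()
plan([((.576,.0513,.0550),70.3,48,1)])
```

```text
t 22.65 p [0.5773 0.0504 0.0572] q [ 36.   41.1 -25.5 115.1 -56.9  38.2  46.1] F [-0.3  0.2 -1.8] op 0.592
z [ 0.254  0.696 -0.672] tilt 47.8 Hx 70.1 yaz -20.0 yz 0.001
# [0.576  0.0513 0.055 ] 70.3 48 turn [ 0.3  0.2 -0.1]
[-0.001, -0.002, 0.002, 0.3, 0.2, -0.1]
```

Emit:
{"op": "move_arm", "data": {"motion": [[-0.001, -0.001, 0.002, 0.2, 0.1, -0.1, 1], [0, 0, 0, 0, 0, 0, 1]]}}

```text
time_s: 22.9
eef_pos: [0.5768, 0.0508, 0.055]
orientation: [[0.227, 0.941, 0.252], [0.631, -0.339, 0.698], [0.742, 0.0, -0.671]]
contact_force: [0.5, 0.1, -1.8]
opening: 0.595
```

Run:
```python
from pl import *
from h import *
st()
c=ctrl.capture('wrist');pickle.dump(c,open('w21.pkl','wb'))
crop(c,180,420,150,370,3.3,'pics/g21.png')
c=ctrl.capture('scene');crop(c,250,400,170,310,5,'pics/s21.png')
```

```text
t 22.9 p [0.5768 0.0508 0.055 ] q [ 36.   41.4 -25.5 115.1 -56.9  38.2  46.3] F [ 0.5  0.1 -1.8] op 0.595
z [ 0.252  0.698 -0.671] tilt 47.9 Hx 70.2 yaz -19.8 yz 0.0
```

View pics/g21.png

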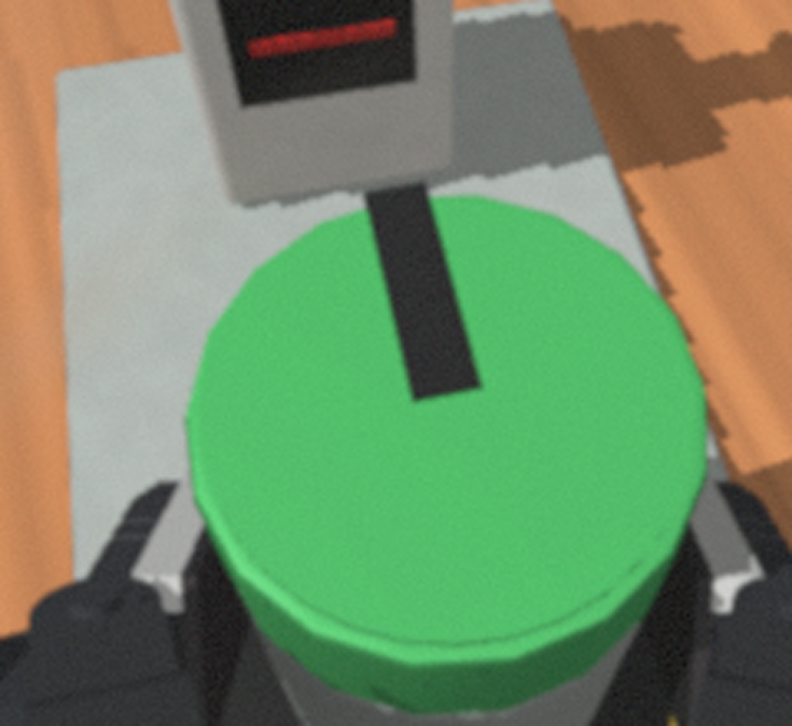

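View pics/s21.png

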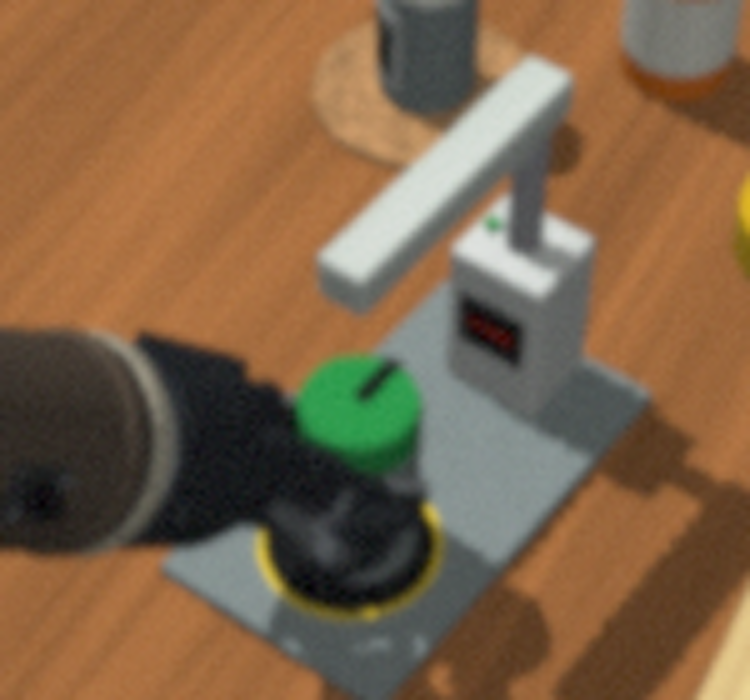

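Run:
```python
from h import *
c=pickle.load(open('w21.pkl','rb'))
f=lambda x,y,z:ray(c,180+x/3.3,150+y/3.3,z)[:2]
az=lambda a,b,z:np.degrees(np.arctan2(*(f(*b,z)-f(*a,z))[::-1])).round(2)
print("stripe",az((447,393),(396,188),.104),az((414,401),(368,192),.104),az((480,386),(426,183),.104))
print("lid c",f(447,425,.104), "w",np.linalg.norm(f(188,425,.104)-f(707,425,.104)))
print("plate far edge (x axis)",az((60,72),(555,10),.008),"left edge (y)",az((75,560),(60,72),.008),"right edge",az((660,285),(610,155),.008))
print("window bottom edge",az((243,105),(416,78),.045), "red line",az((250,47),(395,28),.055))
print(f(243,105,.045),f(416,78,.045))
```

```text
stripe 82.58 82.08 82.53
lid c [0.57311411 0.03851312] w 0.04995268413929487
plate far edge (x axis) -9.97 left edge (y) 81.67 right edge 82.65
window bottom edge -7.98 red line -9.5
[0.5696479  0.13912716] [0.60186962 0.13461107]
```

Emit:
{"op": "move_arm", "data": {"motion": [[-0.001, 0, 0.001, 0, 0, 0, 1], [0, 0, 0, 0, 0, 0, 0.9], [0, 0, 0, 0, 0, 0, 0.4], [0, 0, 0, 0, 0, 0, 0], [0, 0, 0, 0, 0, 0, 0], [0, 0, 0, 0, 0, 0, 0]]}}

```text
time_s: 23.75
eef_pos: [0.5772, 0.0515, 0.0554]
orientation: [[0.225, 0.941, 0.252], [0.63, -0.338, 0.699], [0.743, 0.001, -0.669]]
contact_force: [-0.3, -0.0, -0.1]
opening: 0.998
```

Run:
```python
from pl import *
from h import *
st()
c=ctrl.capture('wrist');pickle.dump(c,open('w22.pkl','wb'))
crop(c,180,420,150,370,3.3,'pics/g22.png')
plan([((.535,-.065,.06),70.3,48,4)])
```

```text
t 23.75 p [0.5772 0.0515 0.0554] q [ 36.1  41.5 -25.7 115.1 -56.9  38.2  46.4] F [-0.3 -0.  -0.1] op 0.998
z [ 0.252  0.699 -0.669] tilt 48.0 Hx 70.3 yaz -19.7 yz 0.001
# [ 0.535 -0.065  0.06 ] 70.3 48 turn [ 0.1 -0.   0. ]
[-0.02, -0.0, -0.024, 0.0, -0.0, 0.0]
[-0.02, -0.0, -0.024, 0.0, -0.0, 0.0]
[-0.02, -0.0, -0.024, 0.0, -0.0, 0.0]
[-0.02, -0.0, -0.024, 0.0, -0.0, 0.0]
```

View pics/g22.png

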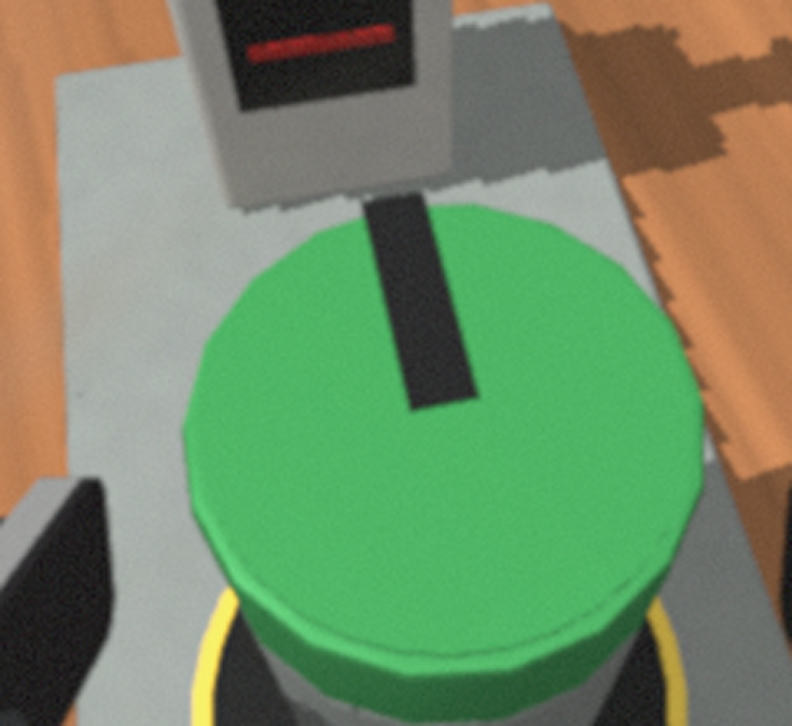

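Released: the jar stands still and inside the ring, with the stripe towards the window. I back straight out.

Emit:
{"op": "move_arm", "data": {"motion": [[-0.02, 0, -0.024, 0, 0, 0, 0], [-0.02, 0, -0.024, 0, 0, 0, 0], [-0.02, 0, -0.024, 0, 0, 0, 0], [-0.01, 0, -0.03, 0, 0, 0, 0], [0.01, 0, -0.04, 0, 0, 0, 0], [0.015, 0, -0.04, 0, 0, 0, 0], [0, 0, 0, 0, 0, 0, 0], [0, 0, 0, 0, 0, 0, 0]]}}

```text
time_s: 24.8
eef_pos: [0.5193, -0.1079, 0.1455]
orientation: [[0.225, 0.942, 0.25], [0.629, -0.336, 0.701], [0.744, -0.0, -0.668]]
contact_force: [0.3, 0.3, 0.3]
opening: 0.999
```

Run:
```python
from pl import *
from stripe import *
st()
for n in('wrist','scene','top'):
  c=ctrl.capture(n);pickle.dump(c,open(f'{n}23.pkl','wb'));cv2.imwrite(f'pics/{n}23.png',c['img'][:,:,::-1])
  try:print(n,lid(c,(.573,.039,.103),.103,(50,120,90),(85,255,255)))
  except Exception as e:print(n,e)
```

```text
t 24.8 p [ 0.5193 -0.1079  0.1455] q [ 47.3  32.8 -17.1 109.8 -44.7  60.   42.8] F [0.3 0.3 0.3] op 0.999
z [ 0.25   0.701 -0.668] tilt 48.1 Hx 70.3 yaz -19.6 yz -0.0
wrist (array([0.57033701, 0.03376294]), ((314.4689025878906, 143.84129333496094), (57.49104309082031, 62.898353576660156), 63.56612014770508), 76, np.float64(83.19785136297978), np.float64(71.74745002561693), np.float64(0.017452601876562963), array([0.00173096, 0.00378035]))
scene (array([0.57634261, 0.03994266]), ((321.15692138671875, 250.90274047851562), (19.16318130493164, 24.02756118774414), 88.22428131103516), 2, np.float64(81.77213656290043), np.float64(91.69266464226548), np.float64(0.01944601063187424), array([       nan, 0.00242815]))
top (array([0.5692606 , 0.04301547]), ((340.82708740234375, 226.935791015625), (19.62698745727539, 21.40726089477539), 66.56141662597656), 0, np.float64(nan), np.float64(nan), np.float64(nan), array([nan, nan]))stripe.py:15: RuntimeWarning: invalid value encountered in sqrt
  return cc,e,len(pw),np.degrees(np.arctan2(d[1],d[0])),np.degrees(np.arctan2(a[1],a[0])),np.linalg.norm(a),np.sqrt(w)
stripe.py:13: RuntimeWarning: Mean of empty slice.
  mu=pw.mean(0);w,ev=np.linalg.eigh(np.cov((pw-mu).T));d=ev[:,1];d=d*np.sign(d@(mu-cc))
  ret = um.true_divide(
  avg = a.mean(axis, **keepdims_kw)
stripe.py:13: RuntimeWarning: Degrees of freedom <= 0 for slice
  mu=pw.mean(0);w,ev=np.linalg.eigh(np.cov((pw-mu).T));d=ev[:,1];d=d*np.sign(d@(mu-cc))
  c *= np.true_divide(1, fact)
  c *= np.true_divide(1, fact)
```

View pics/wrist23.png

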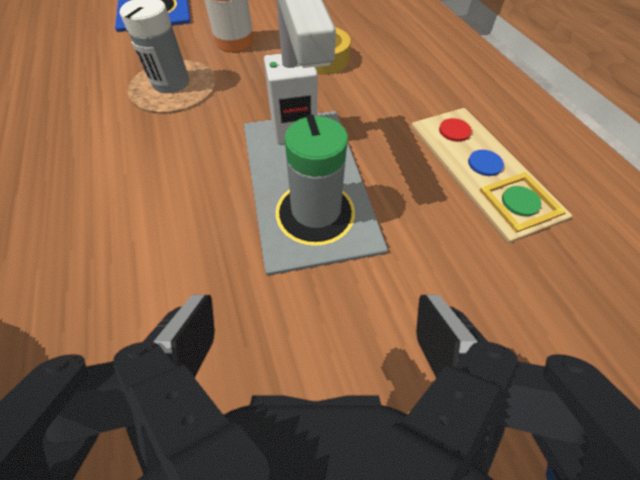

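View pics/scene23.png

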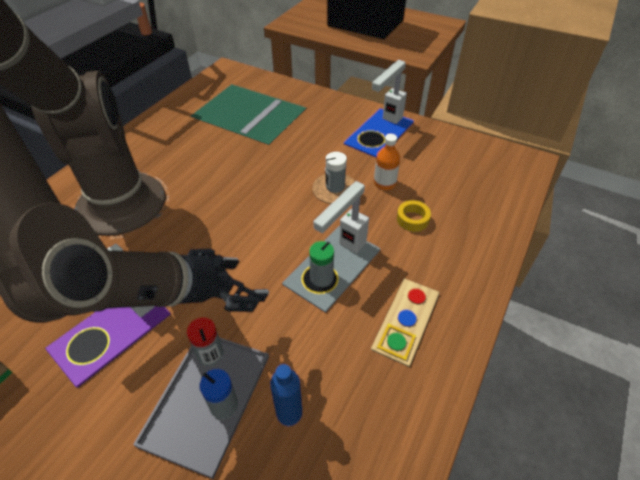

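View pics/top23.png

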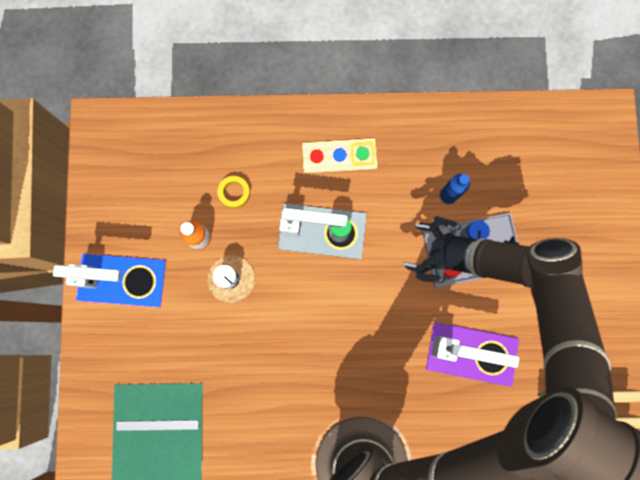

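Emit:
{"op": "move_arm", "data": {"motion": [[0.03, 0, -0.027, 0, 0, 0, 0], [0.03, 0, -0.027, 0, 0, 0, 0], [0, 0, 0, 0, 0, 0, 0], [0, 0, 0, 0, 0, 0, 0]]}}

```text
time_s: 25.45
eef_pos: [0.5183, -0.1044, 0.2242]
orientation: [[0.227, 0.943, 0.243], [0.625, -0.332, 0.706], [0.747, -0.009, -0.665]]
contact_force: [0.5, -0.8, -0.8]
opening: 0.997
```

Run:
```python
from pl import *
st()
print(ctrl.job_done())
```

```text
t 25.45 p [ 0.5183 -0.1044  0.2242] q [ 47.1  26.2 -16.9 107.2 -43.6  67.4  36.2] F [ 0.5 -0.8 -0.8] op 0.997
z [ 0.243  0.706 -0.665] tilt 48.3 Hx 70.0 yaz -19.4 yz -0.009
the job is handed in; nothing more can be done
None
```

I moved the white-lid jar from the scanner circle to the cork mat, then stood the green jar (the framed tile is green) in the circle under the lamp bar. The job was handed in at 25.5 s.

I set the green jar down once on the open table to turn it, then regripped it at a tilt so the gripper would fit under the bar.

**Last checks:**
- **Code patch:** before release the lid stripe pointed 82.1–82.6°, and after release about 83°. The plate's long edges gave 81.7–82.8° for the direction to the scanner. Short edges on the far side and window suggested 80–82°, but those are rougher, so the patch should face the window to within about 1–2°.
- **Green jar position:** it measured 1–2 mm from the circle's centre just before release. Afterwards it stood upright inside the ring. The final lid fits scatter by about 5 mm between cameras, because the lid's side shows or the bar covers part of it. The stripe could not be read in the final top view.
- **White jar:** it stands upright, near the middle of the mat.
- **Everything else:** the other jars, spray can, bottle and tape look unmoved in the final pictures. The gripper is open and clear of everything.

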